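# Seat the peacock plaque in its sloping stand

## Robot

A 6-joint arm with a two-finger parallel gripper is mounted at the origin on the work surface. World frame = base frame: x ahead of the robot, y to its left, z up, the work surface at z = 0. Lengths are in m, angles in rad, forces in N, time in s.
With the tool pointing down it reaches from about 0.35 to 0.85 m from the base axis. Payload 8.1 kg.
Tool frame: the origin (TCP) lies between the finger pads; the fingertips stand tips_ahead ahead of it and the grasp point (between the pads) lies 8 mm behind it (tips_ahead is the distance from the TCP to the fingertips, in m); z points along the fingers, x is the direction in which the jaws open and shut, and the axes are right-handed (so a half turn about z gives the same grasp; the last joint's range is limited). The gripper opens to 93 mm and grips with 3 to 60 N. Pads are 15 mm wide; open, the fingers measure 128 mm over their backs; the gripper's body (75 mm by 188 mm) begins 65 mm behind the grasp point.
Start: joints at [1.034, 0.13, 1.488, -0, 1.523, -0.085], TCP at [0.262, 0.54, 0.197] pointing down, gripper open.
Joint ranges: [-2.96, 2.96], [-0.89, 2.26], [0.02, 2.5], [-1.34, 4.48], [0, 2.73], [-2.66, 2.66]. Speed limits (rad/s): [2.39, 2.39, 2.79, 3.14, 3.14, 3.14].

## Interface

Orientations are given as a rotation vector (axis times angle).
In Python, from plant import * gives the robot as it stands.
- The arm moves only by the tool play_rows, never from a script. Its argument "increments" is a list that holds one entry, the list of rows, each a list of 4 numbers: the shift along the tool's x, y, z in cm, then the turn about the tool's z in rad. A call has 1 to 5 rows; each row is the pose to reach, as a shift and turn from the pose measured when the call began, along the tool's axes at that moment; what a row does not reach only later rows make up. A row lasts 1/10 s, in which the tool goes at most 50 mm and 8.59 degrees, less where a joint would pass 70% of its speed; a pose out of reach is approached as far as the arm can. A call with a gripper value outside its range is refused whole. "jaw" is the finger opening in cm, from 0 to 9.3, set as the call begins (left out, the last holds). The fingers move at their own pace and stop on an object; "squeeze" is the grip in N (left out, the last holds). Time passes only in rows, so rows that repeat a pose let the fingers close. It gives the time, the measured TCP pose, the force and the opening at its end, in the units of the state.
- read_state(): the state, without advancing time (a new reading comes with each control period).
- read_camera(name): name is "side" or "top" or "wrist"; returns (picture, depth): 420x560x3 uint8, blue, green, red; 420x560 float32, m along the optical axis (not along the pixel's ray), 0 where there is no reading.
- camera_params(name): a dict with "K" (3x3 intrinsics, pixels), "k1" (the pictures are not rectified: a ray, as slopes to the right and down, at radius r is drawn at 1 + k1 r^2 times it, then the intrinsics apply), "eye" and "orientation" of the camera in the world. Camera axes: x right, y up, looking along -z (the intrinsics and any distortion apply to the point x, -y, -z); pixel columns grow to the right and rows downward; lengths in m; the calibration is good to about 2 mm. A picture is of the moment at which its call begins: read the wrist's pose just before it. camera_params takes no time and is no camera call; for the wrist camera it gives the pose at the moment of the call.
- close_job(): hands the job in, once; it reports no verdict.
The state is a dict: "t": time; "q": joint angles; "dq": joint speeds; "joint_torque": joint torques, N m; "tool_pos": TCP position; "orientation": TCP orientation; "force": force on the tool from outside, world axes, zero at the start; "wrist_torque": the same for the moment, N m; "opening": finger opening in m.
Only numpy, scipy, OpenCV 4.12 (cv2) and the standard library are available. Lean on these libraries where they do the work, as an engineer would, in place of code of your own. Each camera call takes 0.05 s, during which the arm holds its last target.

## Task

Take the brass-finished peacock plaque out of the thali, without disturbing the clay diyas or the jar, and seat it in the pocket of the sloping wooden display stand: its tail end tucked in under the steel keeper lip at the low end of the pocket, the peacock's head at the high end, the slab fully home, lying flat and square on the pocket's floor. It is brittle ceramic, so never force it against the stand. Let go and leave it at rest.

Things in the scene. Friction and masses are not known exactly. Their poses are not given: they have to be found in the camera images.
- plaque: Brass-finished ceramic plaque, about 0.32 kg: oblong slab 120 (x) x 64 (y) x 12 (z) mm, a peacock in high relief on top. Origin: centre of the slab's underside; x towards the head end, z out of the top. Low tail feathers (3 mm) spread on the -x end. Starts lying flat, face up, in the thali.
- plaque_grip (a point): Where to grip: centre of the peacock's flat-sided body, 36 mm above the plaque's origin. The body is 24 mm wide (y), 56 mm long (x), from the slab's top (z = 12 mm) to z = 46 mm, edges rounded by 6 mm.
- plaque_head (a point): Centre of the peacock's head (18 mm wide) at the plaque's x = 43, z = 58 mm; the crest reaches z = 78 mm.
- stand: Fixed wooden display stand, base 165 x 110 x 12 mm, carrying the sloping cradle; about 85 mm tall at its high (+x) end. Origin: centre of its underside; its low end lies towards its -x.
- cradle: Board 153 (x) x 100 (y) mm on the stand, sloping 25 degrees, with a pocket 123 x 66.5 mm (1.25 mm play on each side of the slab, 3 mm in length). Origin: centre of the pocket's floor, 45 mm above the platform; x runs up the slope, z is normal to the floor, y level. Side walls and high end wall are 10 mm high, the low end wall (x = -61.5 mm) 22 mm.
- lip_edge (a point): Mid of the lower inner edge of the steel keeper lip at the pocket's low end: x = -51.5, z = 16 mm in the cradle. The lip spans the pocket's width and covers its last 10 mm (x -61.5 to -51.5), from 16 to 22 mm above the floor. The slab cannot drop straight in: its -x end goes under the lip first, steeper than the floor, then it is lowered flat.
- thali: Large round steel thali (fixed), 364 mm across, rim 24 mm high, flat inside floor 4 mm above the platform out to 170 mm radius. Origin: centre of its underside.
- diya0: Unglazed clay diya lying in the thali: a small open bowl 68 mm across, 26 mm high. Origin: centre of its underside. Leave it alone.
- diya1: Unglazed clay diya lying in the thali: a small open bowl 68 mm across, 26 mm high. Origin: centre of its underside. Leave it alone.
- diya2: Unglazed clay diya lying in the thali: a small open bowl 68 mm across, 26 mm high. Origin: centre of its underside. Leave it alone.
- jar: Closed glass jar with a screw-top lid, 84 mm across, 150 mm high, standing on the platform. Origin: centre of its underside. Leave it alone.
Not all that is in view belongs to the job. What is shaped like the plaque but pink is not meant. What is shaped like the stand but red is not meant.

How it is judged:
By the outcome, as a careful person would: the job done as asked, in the order asked, and still so for the second after the job is handed in, with the robot touching nothing.
It also fails if it takes over 42 s, if anything falls off the work surface, if the arm or the gripper's body presses on something with over 40 N, if the wrist force passes 120 N, or if a joint passes its speed limit or range.

## Working session

There is one attempt and no reset: what is moved stays moved. The work goes in short steps, Python scripts to look and compute and a tool call to move; the robot and the scene stay as the last step left them, time stands still between calls to the robot, and variables do not carry over. Pictures are saved under pics/ and viewed, and the job is handed in when it is done.

Besides the shell and the picture viewer there is one more tool, called after "Call:" by a JSON object that holds its "op" and its "data". play_rows: Moves the arm, as the interface text tells. Its arguments: {"type":"object","properties":{"increments":{"type":"array"},"jaw":{"type":"number"},"squeeze":{"type":"number"}},"required":["increments"]}

```bash
ls; mkdir -p pics
cat > h.py <<'E'
from plant import *
import numpy as np, cv2
from scipy.spatial.transform import Rotation as R
def snap(n,f):
    p=camera_params(n); im,d=read_camera(n); cv2.imwrite('pics/%s.png'%f,im); np.savez('pics/%s.npz'%f,im=im,d=d,K=p['K'],k1=p['k1'],eye=p['eye'],o=p['orientation']); return im,d
def load(f): return np.load('pics/%s.npz'%f)
def rot(o):
    o=np.array(o); return o if o.shape==(3,3) else (R.from_rotvec(o).as_matrix() if o.size==3 else R.from_quat(o).as_matrix())
def unproj(z,uv,dep):
    uv=np.atleast_2d(np.float64(uv)); K=z['K']
    n=cv2.undistortPoints(uv.reshape(-1,1,2),K,np.array([float(z['k1']),0,0,0])).reshape(-1,2)
    dep=np.broadcast_to(dep,len(uv)); c=np.c_[n[:,0]*dep,-n[:,1]*dep,-dep]
    return c@rot(z['o']).T+z['eye']
def cloud(z):
    d=z['d']; v,u=np.nonzero(d>0); return unproj(z,np.c_[u,v],d[v,u]),u,v
def proj(z,P):
    c=(np.atleast_2d(P)-z['eye'])@rot(z['o']); c=c*[1,-1,-1]
    n=c[:,:2]/c[:,2:]; r2=(n**2).sum(1,keepdims=True); n=n*(1+float(z['k1'])*r2); K=z['K']
    return np.c_[n[:,0]*K[0,0]+K[0,2],n[:,1]*K[1,1]+K[1,2]]
E
python3 - <<'E'
from h import *
s=read_state();print(s)
for n in('top','side','wrist'):
    snap(n,n+'0'); z=load(n+'0'); print(n,z['K'],z['k1'],z['eye'],z['o'])
E
```

```text
pics
{'t': 0.0, 'q': array([ 1.03355763e+00,  1.31155816e-01,  1.48929139e+00,  2.59806988e-05,
        1.52300954e+00, -8.53919343e-02]), 'dq': array([-0.00215008, -0.00159296,  0.00037198, -0.00020766, -0.00177466,
       -0.00136057]), 'joint_torque': array([ 1.02874754e-03, -5.59854555e+01, -4.91751981e+01,  7.68903131e-02,
        3.52412753e-02, -1.67445733e-04]), 'tool_pos': array([0.26162363, 0.53926597, 0.19548405]), 'orientation': array([ 2.66190498e+00,  1.66693077e+00, -2.62308377e-03]), 'force': array([-0.19595949,  0.29167841, -0.30606398]), 'wrist_torque': array([ 0.01545445,  0.01423775, -0.00485866]), 'opening': 0.09256071058477851}
top [[540.48167457   0.         276.38843947]
 [  0.         540.48167457 207.78545886]
 [  0.           0.           1.        ]] -0.06275967418648906 [0.37955578 0.04873509 1.63088155] [ 0.08612748 -0.11117909 -1.58765191]
side [[413.91064379   0.         279.62464606]
 [  0.         413.91064379 199.54936378]
 [  0.           0.           1.        ]] -0.1277419818583402 [-0.13493149 -0.70868862  0.79736003] [ 0.90506697 -0.35740589 -0.70260679]
wrist [[358.64916385   0.         282.42814658]
 [  0.         358.64916385 208.70966846]
 [  0.           0.           1.        ]] 0.019828035983268686 [0.1980693  0.56962602 0.38385163] [-0.23545509 -0.14523407  1.11238418]
```

View pics/top0.png

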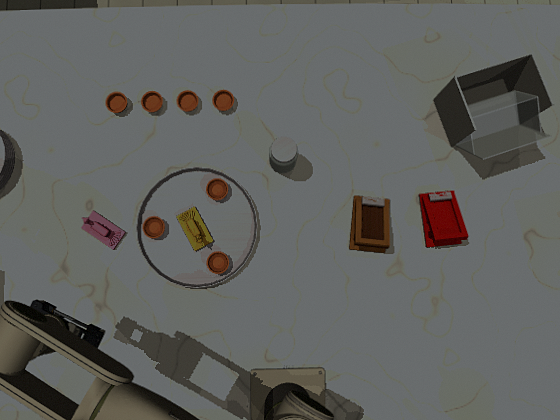

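View pics/side0.png

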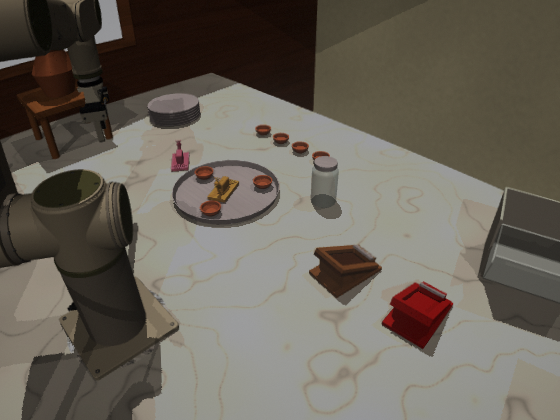

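View pics/wrist0.png

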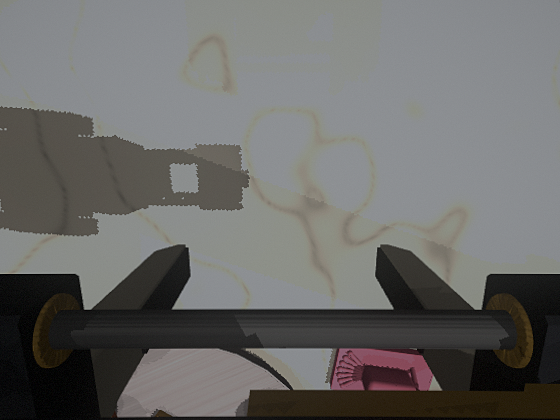

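Run:
```python
from h import *
im=load('top0')['im']
a=cv2.resize(im[160:290,130:265],None,fx=4,fy=4,interpolation=cv2.INTER_CUBIC)
b=cv2.resize(im[180:260,335:400],None,fx=6,fy=6,interpolation=cv2.INTER_CUBIC)
cv2.imwrite('pics/a.png',cv2.convertScaleAbs(a,alpha=1.6));cv2.imwrite('pics/b.png',cv2.convertScaleAbs(b,alpha=1.6))
z=load('side0')['im']
c=cv2.resize(z[150:310,160:400],None,fx=3.3,fy=3.3,interpolation=cv2.INTER_CUBIC); cv2.imwrite('pics/c.png',c)
z=load('top0');P,u,v=cloud(z)
hsv=cv2.cvtColor(z['im'],cv2.COLOR_BGR2HSV)[v,u]
m=(P[:,2]>0.003)
def box(a,b,c,d): return (u>=a)&(u<b)&(v>=c)&(v<d)
for nm,bx in dict(plaq=(170,220,200,257),stand=(345,400,185,258)).items():
    k=box(*bx); print(nm,k.sum(),P[k].min(0),P[k].max(0))
for uv in[(197,229),(200,235),(192,220),(204,243),(372,222),(370,200),(283,148),(218,188),(155,227),(219,262)]:
    d=z['d'][uv[1],uv[0]];print(uv,hsv[(u==uv[0])&(v==uv[1])],unproj(z,[uv],d).round(4))
```

```text
plaq 2836 [ 0.44111825  0.19300613 -0.01408958] [0.61463436 0.34460683 0.08446527]
stand 3997 [ 0.42772378 -0.35919116 -0.01256163] [ 0.65236614 -0.1830419   0.09398757]
(197, 229) [[ 19 195 107]] [[0.52   0.2555 0.0506]]
(200, 235) [[ 18 243  21]] [[0.5045 0.2505 0.0203]]
(192, 220) [[ 19 192 110]] [[0.5474 0.271  0.044 ]]
(204, 243) [[ 18 203  68]] [[0.4809 0.2395 0.0131]]
(372, 222) [[ 12 187  45]] [[ 0.5316 -0.2611  0.0435]]
(370, 200) [[ 9 36 91]] [[ 0.5992 -0.2603  0.0313]]
(283, 148) [[ 60   9 108]] [[0.7339 0.0014 0.1521]]
(218, 188) [[ 10 191 104]] [[0.6475 0.197  0.0083]]
(155, 227) [[ 11 180 106]] [[0.5322 0.388  0.0069]]
(219, 262) [[ 11 178 106]] [[0.4236 0.1957 0.0064]]
```

View pics/a.png

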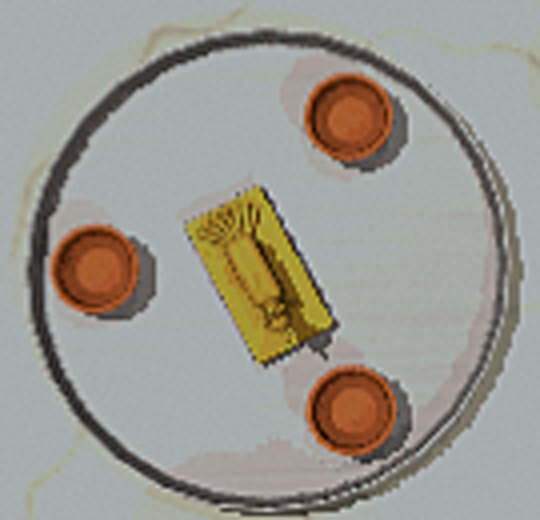

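View pics/b.png

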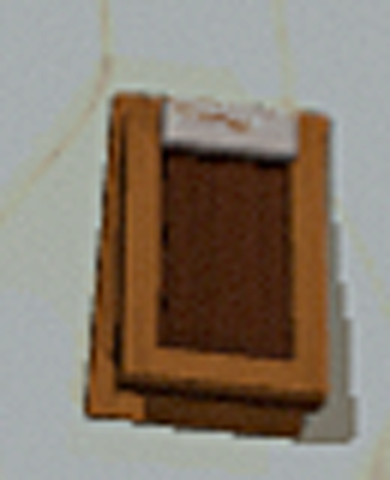

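View pics/c.png

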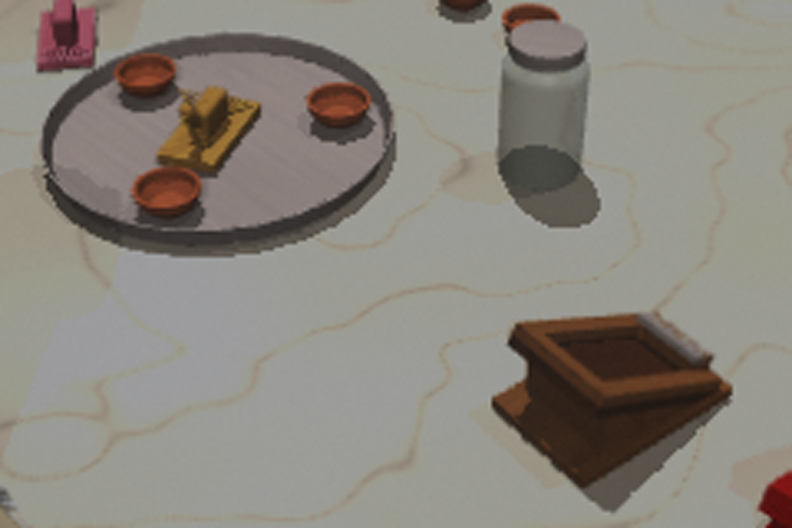

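```bash
cat >> h.py <<'E'
from scipy.optimize import least_squares
def fit(z,model,px,x0,tilt=0.0,zz=None):
    """model pts in object frame, px pixels; solves x,y,yaw with fixed z and tilt(object pitched so +x goes up by tilt)"""
    Rt=R.from_euler('y',-tilt)
    def T(p): return R.from_euler('z',p[2]).apply(Rt.apply(model))+[p[0],p[1],zz]
    f=lambda p:(proj(z,T(p))-px).ravel()
    r=least_squares(f,x0); return r.x,f(r.x).reshape(-1,2)
E
python3 - <<'E'
from h import *
z=load('top0')
px=np.array([[187,225],[262,186],[338,325],[265,365]])/4+[130,160]-.375
# top: left = +y ; tail-left corner: tail x=-60; head dir is -x world => object y = -y world-ish: left(+y world) = -y obj
M=np.array([[-60,-32,12],[-60,32,12],[60,32,12],[60,-32,12]])/1e3
print('plaque',*fit(z,M,px,[.52,.25,-2.7],0,.004))
px=np.array([[157,348],[293,358],[325,408],[118,388]])/6+[335,180]-.42
M=np.array([[61.5,-33.25,10],[61.5,33.25,10],[76.5,50,10],[76.5,-50,10]])/1e3
print('cr',*fit(z,M,px,[.53,-.26,3.14],np.radians(25),.045))
for n,uv in dict(jar=(283,148),d0=(218,188),d1=(155,227),d2=(219,262)).items():
    zz=.15 if n=='jar' else .02
    a=unproj(z,[uv],1.0)[0];e=z['eye'];print(n,(e+(a-e)*(zz-e[2])/(a[2]-e[2])).round(3))
R0=R.from_rotvec(read_state()['orientation']).as_matrix();print(R0.round(3))
w=load('wrist0'); T=read_state()['tool_pos']
print('cam in tool',R0.T@(w['eye']-T),(R0.T@rot(w['o'])).round(3))
print([k for k in dir(__import__('plant')) if k[0]!='_'])
E
```

```text
plaque [ 0.52502657  0.26496307 -2.64855611] [[ 0.12308412  0.31853383]
 [ 0.107227   -0.2687299 ]
 [ 0.18165938 -0.27345163]
 [-0.409649    0.22220735]]
cr [ 0.52751728 -0.25689442  3.02996815] [[-0.42032797  1.25686684]
 [-0.23873873  1.68751112]
 [ 0.34327489 -1.54934037]
 [ 0.31203473 -1.37788842]]
jar [0.734 0.001 0.15 ]
d0 [0.646 0.196 0.02 ]
d1 [0.531 0.385 0.02 ]
d2 [0.423 0.194 0.02 ]
[[ 0.437  0.9   -0.001]
 [ 0.9   -0.437 -0.001]
 [-0.001 -0.    -1.   ]]
cam in tool [-0.00086056 -0.07045455 -0.18809777] [[ 1.     0.     0.   ]
 [ 0.    -0.966 -0.26 ]
 [ 0.     0.26  -0.966]]
['IKError', 'camera_params', 'close_job', 'read_camera', 'read_state', 'tips_ahead']
```

```bash
cat >> h.py <<'E'
def go(x,y,z,yaw):
    "print increments to put TCP at xyz with tool x-axis at world yaw"
    s=read_state(); Rm=R.from_rotvec(s['orientation']).as_matrix()
    d=Rm.T@(np.array([x,y,z])-s['tool_pos']); cur=np.arctan2(Rm[1,0],Rm[0,0])
    t=-(yaw-cur); t=(t+np.pi)%(2*np.pi)-np.pi
    print('t',s['t'],'shift cm',(d*100).round(2),'turn',round(t,4),'curyaw',round(cur,4),'q',s['q'].round(2),'F',s['force'].round(2),'tiltz',Rm[:,2].round(4),'open',s['opening'])
E
python3 - <<'E'
from h import *
print(tips_ahead)
go(.525,.265,.21,-1.078)
E
```

```text
0.011
t 0.15 shift cm [-13.19  35.67  -1.41] turn 2.197 curyaw 1.119 q [ 1.03  0.13  1.49  0.    1.52 -0.09] F [-0.12  0.37  0.12] tiltz [-7.0e-04 -1.2e-03 -1.0e+00] open 0.092979011438993
```

Call:
{"op": "play_rows", "data": {"increments": [[[-13.2,35.7,-1.4,2.2],[-13.2,35.7,-1.4,2.2],[-13.2,35.7,-1.4,2.2],[-13.2,35.7,-1.4,2.2],[-13.2,35.7,-1.4,2.2]]]}}

```text
t: 0.65
tool_pos: [0.4356, 0.3577, 0.2051]
orientation: [3.089, 0.567, -0.0]
force: [0.7, 0.9, 0.7]
opening: 0.0928
```

```bash
python3 -c "
from h import *
go(.525,.265,.21,-1.078)"
```

```text
t 0.65 shift cm [ 5.07 11.84 -0.48] turn 1.4412 curyaw 0.3632 q [ 0.6   0.03  1.58 -0.    1.53  0.23] F [0.69 0.93 0.69] tiltz [-1.e-04 -7.e-04 -1.e+00] open 0.09279537393838126
```

Call:
{"op": "play_rows", "data": {"increments": [[[5,11.8,-0.5,1.44],[5,11.8,-0.5,1.44],[5,11.8,-0.5,1.44],[5,11.8,-0.5,1.44],[5,11.8,-0.5,1.44]]]}}

```text
t: 1.15
tool_pos: [0.5249, 0.2638, 0.2096]
orientation: [3.081, -0.608, -0.001]
force: [-0.4, 0.6, -1.0]
opening: 0.093
```

```bash
python3 -c "
from h import *
go(.525,.265,.21,-1.078)"
```

```text
t 1.15 shift cm [-0.04 -0.12 -0.04] turn 0.6883 curyaw -0.3897 q [ 0.38  0.09  1.51 -0.    1.55  0.77] F [-0.35  0.56 -0.96] tiltz [-8.e-04 -1.e-03 -1.e+00] open 0.09295806168412502
```

Call:
{"op": "play_rows", "data": {"increments": [[[0,-0.1,0,0.69],[0,-0.1,0,0.69],[0,-0.1,0,0.69],[0,-0.1,0,0.69],[0,-0.1,0,0.69]]]}}

```text
t: 1.65
tool_pos: [0.525, 0.2646, 0.2092]
orientation: [2.688, -1.622, -0.001]
force: [-0.3, -0.4, 0.0]
opening: 0.0928
```

Run:
```python
from h import *
go(.525,.265,.21,-1.078)
im,d=snap('wrist','w1')
```

```text
t 1.65 shift cm [-0.04 -0.02 -0.08] turn -0.0076 curyaw -1.0856 q [ 0.38  0.09  1.5  -0.    1.55  1.47] F [-0.3  -0.41  0.04] tiltz [-0.0015 -0.0013 -1.    ] open 0.0928413431912327
```

View pics/w1.png

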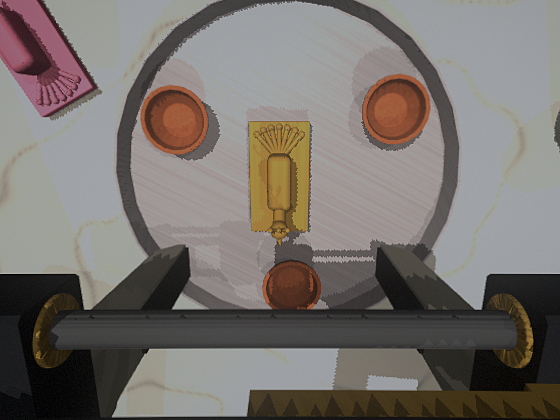

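Run:
```python
from h import *
z=load('w1')
c=cv2.resize(z['im'][105:255,225:335],None,fx=4,fy=4,interpolation=cv2.INTER_CUBIC); cv2.imwrite('pics/w1c.png',cv2.convertScaleAbs(c,alpha=1.5))
```

```text
(no output)
```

View pics/w1c.png

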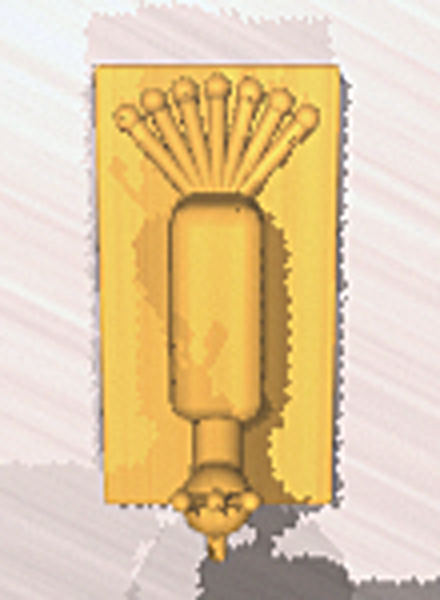

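Run:
```python
from h import *
z=load('w1')
px=np.array([[95,66],[337,67],[332,503],[104,503]])/4+[225,105]-.375
# image left = tool -x ; tool x yaw -1.08 ; plaque yaw -2.65, obj +y yaw=-1.08 -> right=+y
M=np.array([[-60,-32,12],[-60,32,12],[60,32,12],[60,-32,12]])/1e3
p,r=fit(z,M,px,[.52,.25,-2.7],0,.004); print(p,r)
B=np.array([[170,230],[262,230],[217,310]])/4+[225,105]-.375
T=R.from_euler('z',p[2]).apply(np.array([[-19,-12,40],[-19,12,40],[0,0,46]])/1e3)+[p[0],p[1],.004]
print(proj(z,T)-B)
for gx in(.010,.013,.016):
    c=p[:2]+R.from_euler('z',p[2]).apply([gx,0,0])[:2]; go(c[0],c[1],.004+.036-.008,p[2]+np.pi/2)
```

```text
[ 0.52680037  0.26787328 -2.65566826] [[-0.72238036 -0.40135117]
 [ 0.81850323 -0.70713577]
 [ 0.01306989  0.64499813]
 [-0.11705315  0.70783125]]
[[-0.72042144  2.12960961]
 [ 0.59114451  2.1058629 ]
 [-0.30078769  2.23321206]]
t 1.7 shift cm [-0.21  0.66 17.73] turn -0.0053 curyaw -1.0902 q [ 0.38  0.09  1.5  -0.    1.55  1.47] F [-0.16 -0.33  0.55] tiltz [-0.0015 -0.0013 -1.    ] open 0.09289712363167539
t 1.7 shift cm [-0.21  0.96 17.73] turn -0.0053 curyaw -1.0902 q [ 0.38  0.09  1.5  -0.    1.55  1.47] F [-0.16 -0.33  0.55] tiltz [-0.0015 -0.0013 -1.    ] open 0.09289712363167539
t 1.7 shift cm [-0.21  1.26 17.73] turn -0.0053 curyaw -1.0902 q [ 0.38  0.09  1.5  -0.    1.55  1.47] F [-0.16 -0.33  0.55] tiltz [-0.0015 -0.0013 -1.    ] open 0.09289712363167539
```

Call:
{"op": "play_rows", "data": {"increments": [[[-0.2,1.15,4,-0.005],[-0.2,1.15,9,-0.005],[-0.2,1.15,13,-0.005],[-0.2,1.15,16,-0.005],[-0.2,1.15,17.6,-0.005]]], "jaw": 6}}

```text
t: 2.2
tool_pos: [0.5112, 0.2598, 0.0295]
orientation: [2.687, -1.617, -0.006]
force: [-0.1, -0.6, -0.1]
opening: 0.061
```

Run:
```python
from h import *
p=[0.5268,.2679,-2.6557]
c=p[:2]+R.from_euler('z',p[2]).apply([.0145,0,0])[:2]; go(c[0],c[1],.032,p[2]+np.pi/2)
im,d=snap('wrist','w2')
```

```text
t 2.2 shift cm [ 0.01 -0.31 -0.25] turn 0.0016 curyaw -1.0833 q [ 0.38  0.21  1.72 -0.    1.22  1.46] F [-0.08 -0.56 -0.09] tiltz [-0.0064 -0.0032 -1.    ] open 0.06100509402435384
```

View pics/w2.png

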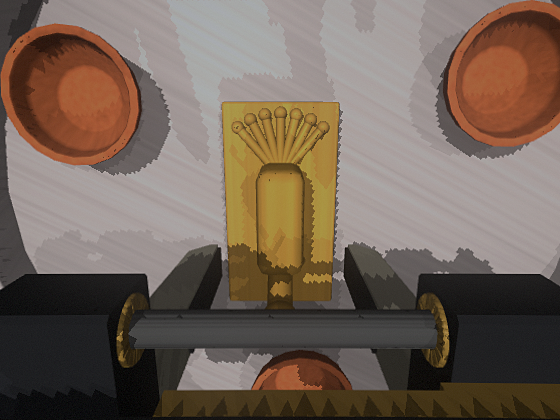

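Run:
```python
from h import *
z=load('w2'); s=read_state(); Rm=R.from_rotvec(s['orientation']).as_matrix()
for y in(-.04,-.03,-.02,-.01,0,.01): print(y,proj(z,s['tool_pos']+Rm@[0,y,-.008-.010]),proj(z,s['tool_pos']+Rm@[0,y,-.008+.024]))
print(s['tool_pos'],s['dq'].round(3))
px=np.array([[222,102],[340,102],[332,300],[230,300]])
M=np.array([[-60,-32,12],[-60,32,12],[60,32,12],[60,-32,12]])/1e3
p,r=fit(z,M,px,[.52,.25,-2.7],0,.004); print(p,r)
```

```text
-0.04 [[279.01175125 181.8680015 ]] [[279.53480888 170.92599561]]
-0.03 [[279.05634132 201.85282955]] [[279.56612143 187.9196758 ]]
-0.02 [[279.09924782 221.26034763]] [[279.59642078 204.4948155 ]]
-0.01 [[279.1405735  240.12169301]] [[279.62575978 220.67074801]]
0 [[279.18041289 258.46554666]] [[279.65418766 236.46550117]]
0.01 [[279.21885305 276.31837489]] [[279.68175035 251.89590706]]
[0.51052642 0.25952382 0.02814257] [ 0.    -0.028 -0.031 -0.001  0.068  0.009]
[ 0.5270778   0.26733282 -2.65508872] [[-0.67439858 -0.95954511]
 [ 0.63059066 -0.84964941]
 [ 0.15993357  1.31303521]
 [-0.1082837   1.23986494]]
```

Call:
{"op": "play_rows", "data": {"increments": [[[0,-0.4,-0.4,0],[0,-0.4,-0.4,0],[0,-0.4,-0.4,0]]]}}

```text
t: 2.55
tool_pos: [0.516, 0.2622, 0.0345]
orientation: [2.688, -1.618, -0.004]
force: [0.3, -0.4, 0.3]
opening: 0.0601
```

Run:
```python
from h import *
p=[0.5269,.2676,-2.6555]
c=p[:2]+R.from_euler('z',p[2]).apply([.0145,0,0])[:2]; go(c[0],c[1],.032,p[2]+np.pi/2)
print(read_state()['tool_pos'])
```

```text
t 2.55 shift cm [0.03 0.23 0.25] turn 0.0013 curyaw -1.0834 q [ 0.38  0.21  1.7  -0.    1.23  1.47] F [ 0.28 -0.43  0.3 ] tiltz [-0.0044 -0.0025 -1.    ] open 0.060124710820480966
[0.51597743 0.26215404 0.03448945]
```

Call:
{"op": "play_rows", "data": {"increments": [[[0,0.1,0.2,0],[0,0.1,0.2,0],[0,0.1,0.2,0],[0,0.1,0.2,0],[0,0.1,0.2,0]]], "jaw": 1.5, "squeeze": 10}}

```text
t: 3.05
tool_pos: [0.515, 0.2617, 0.0325]
orientation: [2.688, -1.617, -0.004]
force: [0.1, 0.4, -0.0]
opening: 0.0247
```

Run:
```python
from h import *
p=[0.5269,.2676,-2.6555]
c=p[:2]+R.from_euler('z',p[2]).apply([.0145,0,0])[:2]; go(c[0],c[1],.032,p[2]+np.pi/2)
im,d=snap('wrist','w3')
print(read_state()['tool_pos'])
```

```text
t 3.05 shift cm [0.03 0.12 0.05] turn 0.0013 curyaw -1.0834 q [ 0.38  0.21  1.71 -0.    1.23  1.47] F [ 0.09  0.44 -0.01] tiltz [-0.0044 -0.0025 -1.    ] open 0.024694910201929602
[0.51503962 0.26167699 0.03246839]
```

View pics/w3.png

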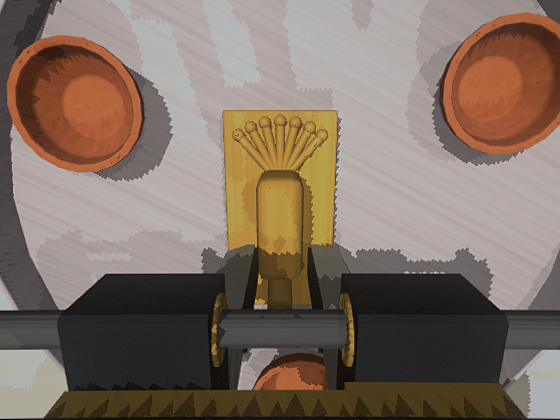

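Call:
{"op": "play_rows", "data": {"increments": [[[0,0,-0.5,0],[0,0,-1.5,0],[0,0,-2.8,0],[0,0,-4,0],[0,0,-4.5,0]]], "squeeze": 6}}

```text
t: 3.6
tool_pos: [0.5166, 0.2624, 0.0802]
orientation: [2.69, -1.619, -0.001]
force: [-0.0, 0.9, -0.6]
opening: 0.0152
```

Run:
```python
from h import *
im,d=snap('wrist','w4')
s=read_state();print(s['tool_pos'],s['force'],s['wrist_torque'],s['opening'])
```

```text
[0.51676069 0.26241706 0.08041197] [1.86536284 0.52999438 0.3432922 ] [-0.01394096  0.07738696 -0.03011301] 0.015263198897360759
```

View pics/w4.png

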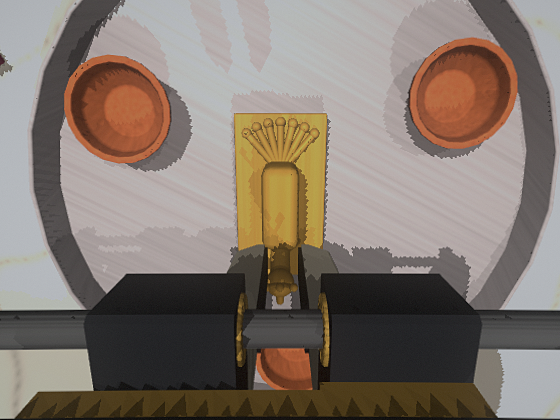

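Call:
{"op": "play_rows", "data": {"increments": [[[0,0,0,0],[0,0,0,0],[0,0,2,0],[0,0,4,0],[0,0,4.8,0]]], "jaw": 5}}

```text
t: 4.15
tool_pos: [0.5148, 0.2616, 0.0296]
orientation: [2.688, -1.617, -0.004]
force: [-1.4, -0.1, 0.0]
opening: 0.0485
```

Run:
```python
from h import *
im,d=snap('wrist','w5')
z=load('w5')
c=cv2.resize(z['im'][80:320,180:380],None,fx=2.5,fy=2.5,interpolation=cv2.INTER_CUBIC); cv2.imwrite('pics/w5c.png',cv2.convertScaleAbs(c,alpha=1.5))
s=read_state();print(s['tool_pos'],s['force'],s['opening'])
```

```text
[0.51441271 0.26141696 0.02896232] [-2.29531491 -0.03758646 -0.69543172] 0.04928677225380301
```

View pics/w5c.png

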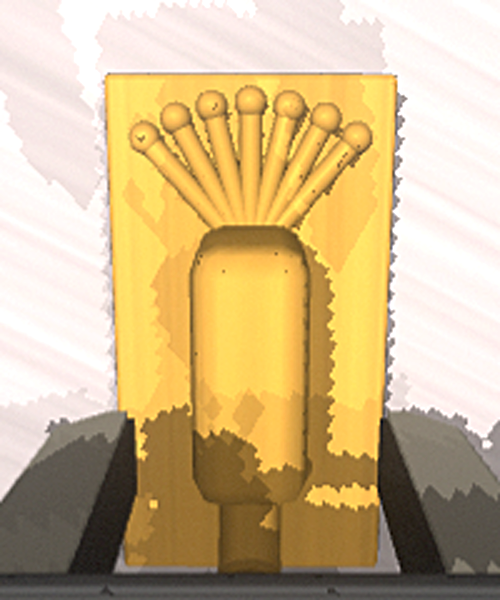

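Call:
{"op": "play_rows", "data": {"increments": [[[0,0,-0.2,0],[0,0,-0.2,0],[0,0,-0.2,0],[0,0,-0.2,0],[0,0,-0.2,0]]], "jaw": 1.5, "squeeze": 25}}

```text
t: 4.7
tool_pos: [0.5149, 0.2616, 0.0316]
orientation: [2.688, -1.617, -0.004]
force: [-0.4, -0.2, 0.1]
opening: 0.0168
```

Call:
{"op": "play_rows", "data": {"increments": [[[0,0,-0.3,0],[0,0,-0.8,0],[0,0,-1.6,0],[0,0,-2.4,0],[0,0,-3,0]]]}}

```text
t: 5.2
tool_pos: [0.5156, 0.2619, 0.063]
orientation: [2.689, -1.618, -0.003]
force: [-0.4, -0.1, -0.9]
opening: 0.015
```

Run:
```python
from h import *
im,d=snap('wrist','w6')
s=read_state();print(s['tool_pos'],s['force'],s['wrist_torque'],s['opening'])
```

```text
[0.51614174 0.26214734 0.06395322] [ 0.30458783 -0.13152637  0.66414222] [-0.08755969  0.13178734 -0.08362236] 0.015102415481722465
```

View pics/w6.png

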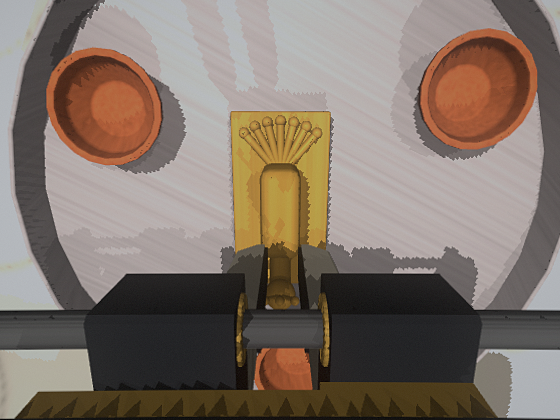

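Run:
```python
from h import *
for f,o in(('w2',.061),('w5',.0493),('w6',.0151)):
    z=load(f); 
    # tool pose from camera pose: cam in tool
    Rc=rot(z['o']); Rct=np.array([[1,0,0],[0,-.966,-.26],[0,.26,-.966]]); Rt=Rc@Rct.T; t=z['eye']-Rt@[-.00086,-.07045,-.1881]
    print(f,t)
    for y in(-.0075,0,.0075): print(y,proj(z,[t+Rt@[s*o/2,y,.011] for s in(-1,1)]).round(1).tolist())
    im=z['im'][225:330,180:380]; cv2.imwrite('pics/%sz.png'%f,cv2.convertScaleAbs(cv2.resize(im,None,fx=4,fy=4,interpolation=cv2.INTER_CUBIC),alpha=1.8))
```

```text
w2 [0.51372151 0.25834611 0.02957314]
-0.0075 [[231.5, 224.3], [336.3, 224.3]]
0 [[231.9, 236.5], [335.9, 236.5]]
0.0075 [[232.4, 248.4], [335.4, 248.4]]
w5 [0.51732393 0.26012674 0.02962145]
-0.0075 [[241.5, 224.3], [326.3, 224.3]]
0 [[241.9, 236.5], [325.9, 236.5]]
0.0075 [[242.3, 248.4], [325.5, 248.4]]
w6 [0.51810702 0.2604642  0.06305551]
-0.0075 [[270.9, 224.3], [296.9, 224.3]]
0 [[271.0, 236.4], [296.7, 236.4]]
0.0075 [[271.1, 248.4], [296.6, 248.4]]
```

View pics/w6z.png

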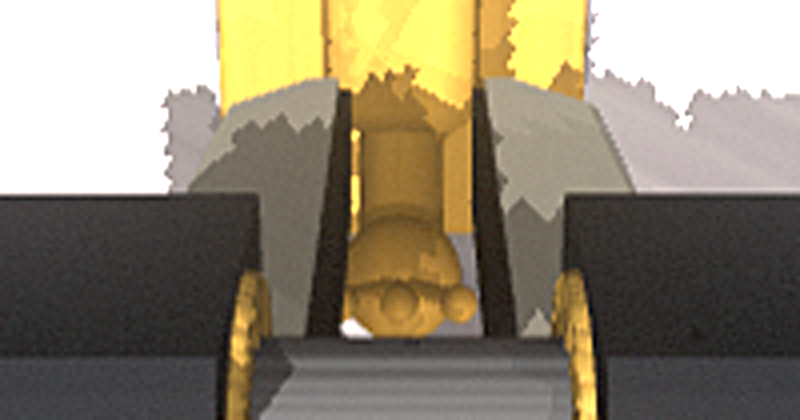

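View pics/w5z.png

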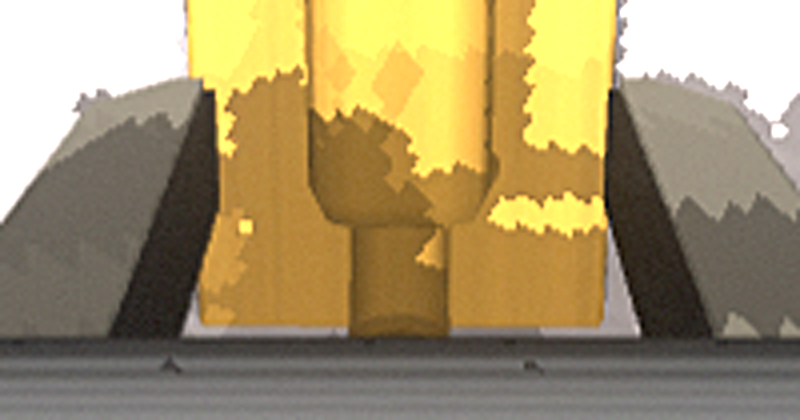

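Run:
```python
from h import *
Rct=np.array([[1,0,0],[0,-.966,-.26],[0,.26,-.966]])
for f,pts in(('w6',[(255,250),(260,250),(265,255),(240,265),(310,250),(255,290),(283,190),(283,260),(283,285),(280,230)]),('w5',[(228,247),(231,252),(222,250),(335,250),(215,300),(280,290),(280,270)])):
    z=load(f); Rt=rot(z['o'])@Rct.T; t=z['eye']-Rt@[-.00086,-.07045,-.1881]
    for u,v in pts:
        P=unproj(z,[(u,v)],z['d'][v,u])[0]; print(f,(u,v),z['d'][v,u],'tool',((P-t)@Rt*1000).round(1),'world',P.round(4))
```

```text
w6 (255, 250) 0.1683702 tool [-13.7  -8.  -30.6] world [0.5188 0.2764 0.0936]
w6 (260, 250) 0.16839024 tool [-11.4  -8.  -30.6] world [0.5199 0.2743 0.0936]
w6 (265, 255) 0.16699792 tool [ -9.   -6.3 -32.5] world [0.5195 0.2714 0.0955]
w6 (240, 265) 0.15239787 tool [-18.9  -7.8 -47.2] world [0.5163 0.2809 0.1102]
w6 (310, 250) 0.16860476 tool [ 12.1  -7.9 -30.4] world [0.5309 0.2535 0.0934]
w6 (255, 290) 0.13021144 tool [-10.8  -8.2 -70.1] world [0.5205 0.274  0.1331]
w6 (283, 190) 0.2049684 tool [ -0.5 -27.5  12.5] world [0.5421 0.2738 0.0504]
w6 (283, 260) 0.2172637 tool [-0.5 16.  13.6] world [0.5037 0.2534 0.0496]
w6 (283, 285) 0.2024867 tool [-0.5 23.7 -3.8] world [0.4969 0.2498 0.067 ]
w6 (280, 230) 0.21153565 tool [-2.3 -3.4 12.8] world [0.52   0.264  0.0502]
w5 (228, 247) 0.17179051 tool [-26.9  -8.1 -27.1] world [0.512  0.2878 0.0566]
w5 (231, 252) 0.16993397 tool [-25.2  -6.5 -29.4] world [0.5114 0.2855 0.059 ]
w5 (222, 250) 0.16795959 tool [-29.1  -8.2 -31. ] world [0.511  0.2898 0.0606]
w5 (335, 250) 0.1724872 tool [ 24.4  -6.5 -26.8] world [0.5346 0.2417 0.0564]
w5 (215, 300) 0.12796107 tool [-24.9  -5.8 -73.1] world [0.5112 0.285  0.1026]
w5 (280, 290) 0.18363027 tool [ -2.1  17.4 -21.7] world [0.5011 0.2539 0.0514]
w5 (280, 270) 0.18115388 tool [ -2.1   6.5 -21.3] world [0.5107 0.259  0.0509]
```

Call:
{"op": "play_rows", "data": {"increments": [[[0,0,0,0],[0,0,0,0],[0,0,2,0],[0,0,4.5,0],[0,0,5.7,0]]], "jaw": 5}}

```text
t: 5.75
tool_pos: [0.5143, 0.2614, 0.0043]
orientation: [2.687, -1.617, -0.005]
force: [-0.5, -1.1, -0.6]
opening: 0.0486
```

Call:
{"op": "play_rows", "data": {"increments": [[[0,0,0,0]]]}}

```text
t: 5.85
tool_pos: [0.5124, 0.2606, 0.002]
orientation: [2.684, -1.615, -0.009]
force: [0.5, -0.3, 0.1]
opening: 0.0493
```

```bash
cat >> h.py <<'E'
Rct=np.array([[1,0,0],[0,-.966,-.26],[0,.26,-.966]])
def tl(z,u,v):
    Rt=rot(z['o'])@Rct.T; t=z['eye']-Rt@[-.00086,-.07045,-.1881]
    P=unproj(z,[(u,v)],z['d'][v,u])[0]; return ((P-t)@Rt*1000).round(1),P.round(4)
E
python3 - <<'E'
from h import *
im,d=snap('wrist','w7'); z=load('w7')
p=[0.5269,.2676,-2.6555]
c=p[:2]+R.from_euler('z',p[2]).apply([.0140,0,0])[:2]; go(c[0],c[1],-.005,p[2]+np.pi/2)
print(read_state()['tool_pos'])
for u,v in[(228,246),(228,248),(230,247),(333,247),(280,190),(280,280),(235,150)]: print(u,v,*tl(z,u,v))
E
```

```text
t 5.9 shift cm [ 0.06 -0.17  0.78] turn 0.0013 curyaw -1.0834 q [ 0.38  0.25  1.72 -0.    1.18  1.47] F [-0.29 -0.01  0.43] tiltz [-0.0087 -0.0041 -1.    ] open 0.05021469137476431
[0.51280016 0.26076639 0.00281953]
228 246 [-27.3  -7.7 -24.6] [0.5092 0.287  0.0265]
228 248 [-27.   -7.4 -26.6] [0.5091 0.2866 0.0286]
230 247 [-26.9  -5.9 -21.2] [0.5077 0.2857 0.0231]
333 247 [ 24.1  -6.2 -22.1] [0.5319 0.2409 0.0241]
280 190 [ -1.8 -40.1 -46.2] [0.5499 0.2797 0.0478]
280 280 [ -1.9  -1.2 -48.1] [0.5156 0.2616 0.0501]
235 150 [-23.5 -53.  -15.1] [0.5508 0.3048 0.0166]
```

View pics/w7.png

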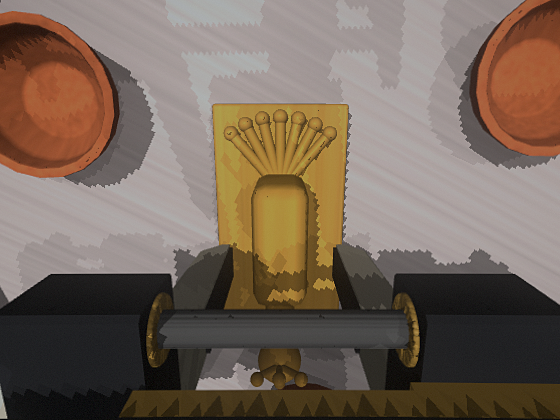

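Run:
```python
from h import *
z=load('w7')
for v in list(range(100,108,2))+list(range(168,190,2))+list(range(290,310,2)): print(v,*tl(z,285,v))
```

```text
100 [  0.4 -76.3  -2. ] [0.5825 0.2945 0.0033]
102 [  0.4 -75.3  -2.4] [0.5816 0.294  0.0036]
104 [  0.3 -74.1 -14.6] [0.5807 0.2936 0.0159]
106 [  0.3 -73.2 -14.6] [0.5799 0.2932 0.0159]
168 [  0.4 -45.  -19.2] [0.555  0.2799 0.0208]
170 [  0.4 -44.  -19. ] [0.5541 0.2795 0.0206]
172 [  0.4 -43.1 -19.4] [0.5533 0.2791 0.021 ]
174 [  0.3 -42.4 -21. ] [0.5527 0.2788 0.0226]
176 [  -0.9  -70.5 -188.2] [0.5785 0.2937 0.1895]
178 [  0.3 -42.3 -30.9] [0.5527 0.2788 0.0325]
180 [  0.2 -42.3 -36.1] [0.5528 0.2789 0.0377]
182 [  0.2 -42.3 -40.2] [0.5527 0.2789 0.0418]
184 [  0.2 -41.9 -42.9] [0.5524 0.2788 0.0445]
186 [  0.2 -41.2 -43.6] [0.5518 0.2785 0.0452]
188 [  0.2 -40.8 -45.6] [0.5515 0.2783 0.0472]
290 [  0.2   3.6 -47.9] [0.5123 0.2575 0.0499]
292 [  0.2   4.5 -48. ] [0.5115 0.257  0.05  ]
294 [  0.3   5.6 -47.7] [0.5106 0.2565 0.0498]
296 [  0.3   6.8 -47.2] [0.5095 0.2559 0.0493]
298 [  0.3   7.3 -48. ] [0.509  0.2557 0.0501]
300 [  0.3   8.7 -47.3] [0.5078 0.2551 0.0495]
302 [  0.3   9.8 -47.1] [0.5068 0.2545 0.0492]
304 [  0.3  11.1 -46.4] [0.5056 0.2539 0.0485]
306 [  0.3  12.9 -45.1] [0.5041 0.2531 0.0473]
308 [  0.3  13.  -46.6] [0.504  0.253  0.0488]
```

Call:
{"op": "play_rows", "data": {"increments": [[[0,0,0.1,0],[0,0,0.1,0],[0,0,0.1,0],[0,0,0.1,0],[0,0,0.1,0]]], "jaw": 1.5, "squeeze": 25}}

```text
t: 6.4
tool_pos: [0.5133, 0.2612, 0.0027]
orientation: [2.686, -1.616, -0.007]
force: [-0.9, 1.3, 4.1]
opening: 0.0243
```

Call:
{"op": "play_rows", "data": {"increments": [[[0,0,0,0]]]}}

```text
t: 6.5
tool_pos: [0.5133, 0.2612, 0.0027]
orientation: [2.686, -1.616, -0.007]
force: [0.3, 0.1, -2.9]
opening: 0.024
```

Call:
{"op": "play_rows", "data": {"increments": [[[0,0,-0.3,0],[0,0,-1,0],[0,0,-2,0],[0,0,-3,0],[0,0,-3.5,0]]]}}

```text
t: 7.0
tool_pos: [0.5146, 0.2617, 0.0397]
orientation: [2.688, -1.617, -0.005]
force: [0.5, -0.4, -2.7]
opening: 0.0235
```

Run:
```python
from h import *
im,d=snap('wrist','w8'); z=load('w8')
s=read_state();print(s['tool_pos'],s['force'],s['wrist_torque'],s['opening'])
for v in list(range(60,200,6)): print(v,*tl(z,283,v))
```

```text
[0.51496326 0.26185592 0.04023254] [ 1.42292396  0.08698998 -2.88432994] [0.01591837 0.0670958  0.01329826] 0.02399646282341182
60 [ -0.5 -99.5  35.6] [0.6046 0.3072 0.0036]
66 [ -0.5 -96.3  35.7] [0.6018 0.3057 0.0035]
72 [ -0.5 -93.   35.2] [0.5989 0.3042 0.0041]
78 [ -0.5 -89.8  36.6] [0.5961 0.3027 0.0027]
84 [ -0.5 -86.4  35.4] [0.593  0.3011 0.0039]
90 [ -0.5 -83.   34.3] [0.59   0.2995 0.005 ]
96 [ -0.5 -79.7  34.8] [0.5871 0.2979 0.0046]
102 [ -0.5 -76.3  34.6] [0.5841 0.2963 0.0047]
108 [ -0.6 -72.3 -14.4] [0.5808 0.2947 0.0537]
114 [ -0.6 -69.6 -16.5] [0.5785 0.2934 0.0559]
120 [ -0.6 -67.  -18.5] [0.5761 0.2922 0.0578]
126 [ -0.6 -64.3 -17.5] [0.5737 0.2909 0.0569]
132 [ -0.6 -61.5 -17.4] [0.5713 0.2896 0.0568]
138 [ -0.6 -58.8 -17.8] [0.5689 0.2884 0.0572]
144 [ -0.6 -56.1 -18.3] [0.5665 0.2871 0.0578]
150 [ -0.6 -53.3 -17.9] [0.564  0.2858 0.0574]
156 [ -0.6 -50.5 -18. ] [0.5616 0.2845 0.0575]
162 [ -0.6 -47.6 -17.4] [0.559  0.2831 0.0569]
168 [ -0.6 -44.6 -17. ] [0.5564 0.2817 0.0565]
174 [ -0.6 -41.7 -17. ] [0.5538 0.2804 0.0565]
180 [ -0.6 -41.2 -30.1] [0.5534 0.2802 0.0696]
186 [ -0.6 -41.1 -42.9] [0.5534 0.2802 0.0824]
192 [ -0.6 -39.4 -47. ] [0.5519 0.2794 0.0865]
198 [ -0.6 -36.9 -46.8] [0.5497 0.2782 0.0864]
```

View pics/w8.png

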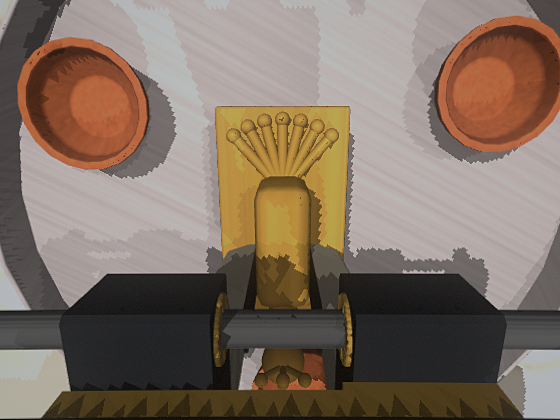

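Call:
{"op": "play_rows", "data": {"increments": [[[0,0,0,0],[0,0,0,0]]], "squeeze": 14}}

```text
t: 7.25
tool_pos: [0.5152, 0.262, 0.0405]
orientation: [2.689, -1.618, -0.004]
force: [-0.3, 0.8, -3.7]
opening: 0.0235
```

```bash
cat >> h.py <<'E'
def pitch(f):
    """slab pitch from wrist depth: strips either side of body"""
    z=load(f); pts=[]
    for u in list(range(228,246,3))+list(range(318,340,3)):
        for v in range(112,235,4):
            if z['d'][v,u]>0: pts.append((tl(z,u,v)[0]))
    return np.array(pts)
E
python3 - <<'E'
from h import *
im,d=snap('wrist','w9'); z=load('w9')
s=read_state();print(s['t'],s['tool_pos'],s['force'],s['wrist_torque'],s['opening'])
for v in list(range(90,200,10)): print(v,*tl(z,283,v))
E
```

```text
7.3 [0.51490303 0.26183894 0.04011363] [ 0.32875067 -0.15907135 -3.93143177] [-0.03666785  0.2112404  -0.00633294] 0.0242058615112175
90 [ -0.5 -83.1  35.5] [0.5907 0.2998 0.0047]
100 [ -0.5 -77.5  36.7] [0.5857 0.2971 0.0035]
110 [ -0.6 -71.4 -12.8] [0.5806 0.2945 0.053 ]
120 [ -0.6 -67.  -19.5] [0.5767 0.2924 0.0597]
130 [ -0.6 -62.4 -17.2] [0.5727 0.2903 0.0575]
140 [ -0.6 -57.9 -18.1] [0.5687 0.2882 0.0584]
150 [ -0.6 -53.2 -16.8] [0.5645 0.2859 0.0571]
160 [ -0.6 -48.6 -17.9] [0.5604 0.2838 0.0582]
170 [ -0.6 -43.7 -17.1] [0.5561 0.2815 0.0575]
180 [ -0.6 -41.4 -30.8] [0.5541 0.2805 0.0712]
190 [ -0.6 -39.9 -45. ] [0.5528 0.2798 0.0854]
```

Still flat; ease the squeeze further.

Call:
{"op": "play_rows", "data": {"increments": [[[0,0,0,0],[0,0,0,0]]], "squeeze": 8}}

```text
t: 7.5
tool_pos: [0.5145, 0.2617, 0.0396]
orientation: [2.688, -1.617, -0.005]
force: [0.2, -1.7, -4.0]
opening: 0.0237
```

Run:
```python
from h import *
im,d=snap('wrist','w10'); z=load('w10')
s=read_state();print(s['t'],s['tool_pos'],s['force'],s['wrist_torque'],s['opening'])
for v in list(range(90,200,10)): print(v,*tl(z,283,v))
```

```text
7.55 [0.51456164 0.2617064  0.03967376] [ 0.16156608 -0.16683409 -3.22093096] [-0.04146163  0.19828921 -0.03589901] 0.02395805397445269
90 [ -0.5 -83.   34.6] [0.5899 0.2995 0.0046]
100 [ -0.5 -77.4  34.8] [0.585  0.2968 0.0044]
110 [ -0.6 -71.4 -13.8] [0.5799 0.2942 0.053 ]
120 [ -0.6 -67.  -19.1] [0.576  0.2922 0.0583]
130 [ -0.6 -62.4 -17.3] [0.572  0.29   0.0566]
140 [ -0.6 -57.9 -17.4] [0.568  0.2879 0.0567]
150 [ -0.6 -53.2 -17.4] [0.5639 0.2857 0.0567]
160 [ -0.6 -48.5 -17.4] [0.5597 0.2835 0.0567]
170 [ -0.6 -43.9 -18.5] [0.5556 0.2814 0.0579]
180 [ -0.6 -41.2 -30.2] [0.5533 0.2802 0.0696]
190 [ -0.6 -39.8 -44.7] [0.5521 0.2795 0.0841]
```

Call:
{"op": "play_rows", "data": {"increments": [[[0,0,0,0],[0,0,0,0]]], "squeeze": 5.5}}

```text
t: 7.75
tool_pos: [0.5144, 0.2616, 0.0394]
orientation: [2.687, -1.617, -0.005]
force: [-0.8, -0.5, -3.9]
opening: 0.024
```

Run:
```python
from h import *
im,d=snap('wrist','w11'); z=load('w11')
s=read_state();print(s['t'],s['tool_pos'],s['force'],s['wrist_torque'],s['opening'])
for v in list(range(90,200,10)): print(v,*tl(z,283,v))
```

```text
7.8 [0.51442929 0.2616587  0.03950099] [ 1.13355754  0.35558487 -4.07144324] [-0.00420059  0.16219479  0.03787265] 0.02403119959415063
90 [ -0.5 -83.   34.1] [0.5898 0.2994 0.005 ]
100 [ -0.5 -77.4  34.9] [0.5849 0.2968 0.0042]
110 [ -0.6 -71.4 -12.1] [0.5798 0.2942 0.0512]
120 [ -0.6 -67.  -18.3] [0.5759 0.2921 0.0574]
130 [ -0.6 -62.5 -17.9] [0.5719 0.29   0.057 ]
140 [ -0.6 -57.8 -16.2] [0.5678 0.2878 0.0553]
150 [ -0.6 -53.3 -17.8] [0.5638 0.2857 0.0569]
160 [ -0.6 -48.5 -17.1] [0.5596 0.2835 0.0563]
170 [ -0.6 -43.6 -16.6] [0.5553 0.2812 0.0558]
180 [ -0.6 -41.5 -31.6] [0.5535 0.2802 0.0708]
190 [ -0.6 -39.8 -44.6] [0.552  0.2795 0.0838]
```

Call:
{"op": "play_rows", "data": {"increments": [[[0,0,0.8,0],[0,0,1.5,0],[0,0,1.5,0]]]}}

```text
t: 8.1
tool_pos: [0.513, 0.261, 0.0225]
orientation: [2.685, -1.616, -0.008]
force: [-1.1, 0.2, -4.0]
opening: 0.0236
```

Call:
{"op": "play_rows", "data": {"increments": [[[0,0,0,0],[0,0,0,0]]], "squeeze": 4}}

```text
t: 8.3
tool_pos: [0.5127, 0.2609, 0.0222]
orientation: [2.685, -1.615, -0.009]
force: [0.1, 0.3, -4.0]
opening: 0.0241
```

Run:
```python
from h import *
im,d=snap('wrist','w12'); z=load('w12')
s=read_state();print(s['t'],s['tool_pos'],s['force'],s['wrist_torque'],s['opening'])
for v in list(range(90,200,10)): print(v,*tl(z,283,v))
```

```text
8.35 [0.51287768 0.26105928 0.02246469] [-0.48913848 -0.35775844 -4.07866721] [ 0.02842621  0.14983201 -0.04554191] 0.02426573730614551
90 [ -0.5 -82.1  18. ] [0.5873 0.2983 0.0034]
100 [ -0.5 -76.9  17.8] [0.5827 0.2959 0.0037]
110 [ -0.5 -71.6  17.6] [0.5781 0.2934 0.0039]
120 [ -0.5 -66.2  18.6] [0.5733 0.2909 0.003 ]
130 [ -0.6 -61.6   0.4] [0.5694 0.2888 0.0212]
140 [ -0.6 -56.5   0.6] [0.5649 0.2865 0.0211]
150 [ -0.6 -51.7  -1.8] [0.5606 0.2842 0.0235]
160 [ -0.6 -46.7  -2.9] [0.5562 0.2818 0.0247]
170 [ -0.6 -41.6  -3.5] [0.5517 0.2794 0.0253]
180 [ -0.6 -41.1 -29.4] [0.5515 0.2794 0.0512]
190 [ -0.6 -37.9 -35.9] [0.5487 0.2779 0.0577]
```

Call:
{"op": "play_rows", "data": {"increments": [[[0,0,-0.6,0],[0,0,-1.2,0],[0,0,-1.8,0],[0,0,-2.2,0],[0,0,-2.2,0]]]}}

```text
t: 8.85
tool_pos: [0.514, 0.2615, 0.0458]
orientation: [2.687, -1.616, -0.006]
force: [-0.2, -0.3, -3.9]
opening: 0.0242
```

Run:
```python
from h import *
im,d=snap('wrist','w13'); z=load('w13')
s=read_state();print(s['t'],s['tool_pos'],s['force'],s['wrist_torque'],s['opening'])
for v in list(range(90,200,10)): print(v,*tl(z,283,v))
```

```text
8.9 [0.51357737 0.26129656 0.04516615] [-0.49620327 -0.04953339 -4.10378748] [-0.04000121  0.1649902  -0.02726061] 0.02397939907742039
90 [ -0.5 -83.5  42.6] [0.5897 0.2994 0.0027]
100 [ -0.5 -77.6  40.6] [0.5845 0.2966 0.0047]
110 [ -0.5 -71.7  42.2] [0.5793 0.2939 0.0032]
120 [ -0.5 -65.8  41. ] [0.5741 0.2911 0.0044]
130 [ -0.6 -61.4   3.9] [0.5705 0.2893 0.0415]
140 [ -0.6 -56.5   1.7] [0.5661 0.2869 0.0437]
150 [ -0.6 -51.3   1.4] [0.5616 0.2845 0.0441]
160 [ -0.6 -46.4  -0.8] [0.5572 0.2822 0.0463]
170 [ -0.6 -41.1  -0.8] [0.5526 0.2798 0.0463]
180 [ -0.6 -40.8 -27.6] [0.5524 0.2797 0.0731]
190 [ -0.6 -37.4 -33.6] [0.5495 0.2782 0.0792]
```

View pics/w13.png

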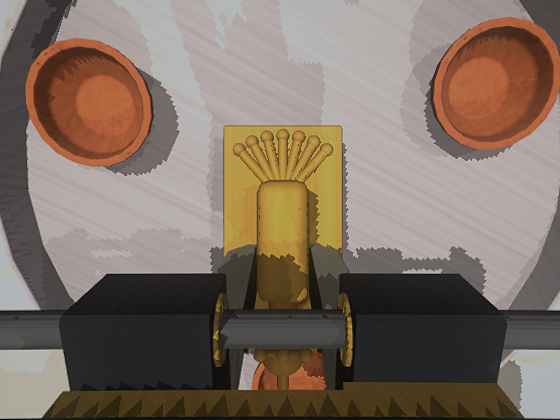

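```bash
cat >> h.py <<'E'
def slab(f,r0=130,r1=235,cs=(232,248,318,336)):
    z=load(f); pts=[]
    for u in list(range(cs[0],cs[1],3))+list(range(cs[2],cs[3],3)):
        for v in range(r0,r1,3):
            if z['d'][v,u]>0: pts.append(tl(z,u,v)[0])
    P=np.array(pts)
    a=np.polyfit(P[:,1],P[:,2],1)
    for _ in range(4):
        k=abs(np.polyval(a,P[:,1])-P[:,2])<3; a=np.polyfit(P[k,1],P[k,2],1)
    th=np.arctan(-a[0]); print(f,'pitch deg',np.degrees(th).round(2),'slab-top z(tool) at y=0',a[1].round(2),'n',k.sum(),'y range',P[k,1].min(),P[k,1].max(), 'res',(np.polyval(a,P[k,1])-P[k,2]).std().round(2))
    return th,a[1]
def edge(f,cols=(235,245,320,330),r=range(60,200)):
    z=load(f)
    for u in cols:
        q=np.array([np.r_[v,tl(z,u,v)[0]] for v in r if z['d'][v,u]>0]); j=np.argmin(np.diff(q[:,3])); print(u,q[j:j+3].tolist())
E
python3 - <<'E'
from h import *
slab('w11',112,235); slab('w13'); edge('w13')
E
```

```text
w11 pitch deg -1.6 slab-top z(tool) at y=0 -12.61 n 471 y range -70.5 -10.6 res 1.12
w13 pitch deg 15.23 slab-top z(tool) at y=0 -8.97 n 387 y range -61.3 -8.5 res 0.82
235 [[124.0, -30.3, -63.3, 40.7], [125.0, -26.4, -63.8, 10.2], [126.0, -26.3, -63.3, 9.6]]
245 [[124.0, -24.1, -63.3, 41.2], [125.0, -21.0, -63.8, 10.3], [126.0, -20.8, -63.3, 8.2]]
320 [[124.0, 22.5, -63.3, 41.0], [125.0, 19.5, -63.7, 11.4], [126.0, 19.2, -63.3, 8.3]]
330 [[124.0, 28.8, -63.3, 41.7], [126.0, 24.5, -63.3, 7.9], [127.0, 24.5, -62.8, 8.4]]
```

Call:
{"op": "play_rows", "data": {"increments": [[[0,0,1,0],[0,0,1.8,0],[0,0,2.5,0],[0,0,3.1,0],[0,0,3.6,0]]]}}

```text
t: 9.4
tool_pos: [0.5129, 0.261, 0.0081]
orientation: [2.685, -1.616, -0.008]
force: [-0.3, -0.1, -2.8]
opening: 0.0241
```

Call:
{"op": "play_rows", "data": {"increments": [[[0,0,0.2,0],[0,0,0.4,0],[0,0,0.4,0]]]}}

```text
t: 9.7
tool_pos: [0.5137, 0.2614, 0.0048]
orientation: [2.687, -1.616, -0.007]
force: [0.4, 0.5, -0.2]
opening: 0.0239
```

Run:
```python
from h import *
im,d=snap('wrist','w14'); z=load('w14')
s=read_state();print(s['t'],s['tool_pos'],s['force'],s['wrist_torque'],s['opening'])
slab('w14',120); edge('w14')
for v in list(range(160,200,4)): print(v,*tl(z,283,v))
```

```text
9.75 [0.51365798 0.26142347 0.00482387] [ 1.86106632  1.10838805 -0.59681313] [0.11848314 0.01763471 0.05724175] 0.023936199136693554
w14 pitch deg -2.12 slab-top z(tool) at y=0 -10.49 n 445 y range -66.9 -8.8 res 1.1
235 [[109.0, -24.8, -72.0, 0.2], [110.0, -23.5, -71.4, -10.2], [111.0, -23.3, -71.0, -12.1]]
245 [[109.0, -19.8, -72.0, 0.2], [110.0, -18.7, -71.4, -11.0], [111.0, -18.6, -71.0, -11.6]]
320 [[109.0, 18.1, -72.0, 0.2], [110.0, 17.2, -71.4, -9.3], [111.0, 16.9, -71.0, -11.9]]
330 [[109.0, 23.2, -72.0, 0.7], [110.0, 21.7, -71.4, -11.4], [111.0, 21.7, -71.0, -11.3]]
160 [ -0.6 -48.2 -15.2] [0.5586 0.2831 0.0197]
164 [ -0.6 -46.4 -15.8] [0.557  0.2822 0.0203]
168 [ -0.6 -44.4 -15.6] [0.5553 0.2813 0.0201]
172 [ -0.6 -42.5 -16. ] [0.5536 0.2804 0.0205]
176 [ -0.6 -40.5 -15.5] [0.5518 0.2795 0.0201]
180 [ -0.6 -39.6 -21.4] [0.551  0.2791 0.0259]
184 [ -0.6 -39.5 -30.6] [0.551  0.2791 0.0352]
188 [ -0.6 -39.3 -38.5] [0.5509 0.279  0.0431]
192 [ -0.6 -38.1 -41. ] [0.5499 0.2785 0.0456]
196 [ -0.6 -36.9 -43.3] [0.5488 0.2779 0.0479]
```

View pics/w14.png

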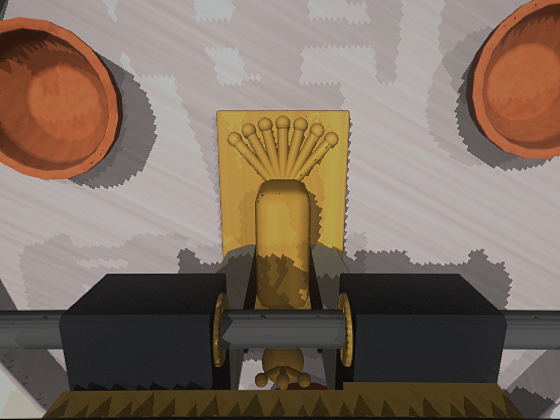

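Call:
{"op": "play_rows", "data": {"increments": [[[0,0,0,0],[0,0,0,0],[0,0.3,0.2,0],[0,0.6,0.4,0],[0,0.6,0.4,0]]], "jaw": 4}}

```text
t: 10.25
tool_pos: [0.5074, 0.2582, 0.0002]
orientation: [2.686, -1.616, -0.008]
force: [0.1, 0.5, -0.2]
opening: 0.0397
```

Run:
```python
from h import *
im,d=snap('wrist','w15'); z=load('w15')
s=read_state();print(s['t'],s['tool_pos'],s['force'],s['wrist_torque'],s['opening'])
slab('w15',120); edge('w15')
for v in list(range(164,190,3)): print(v,*tl(z,283,v))
for u in(234,236,238,240,242): print([tl(z,u,v)[0][2] for v in range(244,256,2)])
```

```text
10.3 [5.07687675e-01 2.58305674e-01 3.81282870e-04] [-0.58912436 -0.41198189  0.39452482] [0.01280147 0.17217376 0.05641513] 0.03971243602643389
w15 pitch deg -2.61 slab-top z(tool) at y=0 -14.89 n 455 y range -67.0 -10.4 res 1.09
235 [[93.0, -23.9, -79.4, -5.0], [94.0, -22.5, -78.4, -15.8], [95.0, -22.5, -78.0, -16.7]]
245 [[93.0, -19.0, -79.4, -5.8], [94.0, -17.9, -78.4, -16.7], [95.0, -18.0, -78.0, -16.1]]
320 [[93.0, 17.4, -79.4, -5.2], [94.0, 16.3, -78.4, -15.9], [95.0, 16.3, -78.0, -16.1]]
330 [[93.0, 22.3, -79.4, -4.7], [94.0, 20.9, -78.5, -15.4], [95.0, 20.8, -78.0, -16.8]]
164 [ -0.6 -47.  -20.3] [0.5513 0.2793 0.0201]
167 [ -0.6 -46.6 -27.2] [0.551  0.2792 0.0269]
170 [ -0.6 -46.5 -35.2] [0.551  0.2792 0.035 ]
173 [ -0.6 -46.3 -41.9] [0.5509 0.2791 0.0416]
176 [ -0.6 -45.8 -46.3] [0.5505 0.2789 0.0461]
179 [ -0.6 -44.9 -48. ] [0.5497 0.2785 0.0477]
182 [ -0.6 -44.  -49.1] [0.5488 0.278  0.0489]
185 [ -0.6 -42.7 -48.7] [0.5477 0.2774 0.0485]
188 [ -0.6 -41.7 -49.8] [0.5468 0.277  0.0496]
[np.float64(-22.6), np.float64(-26.3), np.float64(-27.5), np.float64(-29.5), np.float64(-33.6), np.float64(-34.6)]
[np.float64(-22.3), np.float64(-25.7), np.float64(-27.4), np.float64(-30.6), np.float64(-32.4), np.float64(-32.6)]
[np.float64(-22.9), np.float64(-24.8), np.float64(-26.0), np.float64(-25.2), np.float64(-28.8), np.float64(-32.4)]
[np.float64(-15.5), np.float64(-15.0), np.float64(-24.2), np.float64(-26.5), np.float64(-29.2), np.float64(-31.0)]
[np.float64(-16.5), np.float64(-15.5), np.float64(-22.0), np.float64(-21.8), np.float64(-23.1), np.float64(-23.3)]
```

Call:
{"op": "play_rows", "data": {"increments": [[[0,0,0,0],[0,0,0,0],[0,0,0,0],[0,0,-0.3,0],[0,0,-1,0]]], "jaw": 1.5, "squeeze": 15}}

```text
t: 10.8
tool_pos: [0.5065, 0.2579, 0.0094]
orientation: [2.684, -1.615, -0.01]
force: [0.2, -0.5, -4.9]
opening: 0.024
```

Call:
{"op": "play_rows", "data": {"increments": [[[0,0,-0.8,0],[0,0,-1.6,0],[0,0,-2,0],[0,0,-2,0]]], "squeeze": 8}}

```text
t: 11.2
tool_pos: [0.5077, 0.2583, 0.0307]
orientation: [2.686, -1.616, -0.008]
force: [-0.3, 0.3, -4.5]
opening: 0.0237
```

Run:
```python
from h import *
im,d=snap('wrist','w16'); z=load('w16')
s=read_state();print(s['t'],s['tool_pos'],s['force'],s['wrist_torque'],s['opening'])
slab('w16',120); edge('w16')
```

```text
11.25 [0.5072232  0.25811209 0.03007147] [-0.57223923 -0.32194953 -4.22105525] [-0.00745076  0.18316725  0.05643034] 0.024051321707990347
w16 pitch deg -2.47 slab-top z(tool) at y=0 -14.63 n 454 y range -67.0 -10.5 res 1.1
235 [[94.0, -27.8, -80.4, 26.3], [95.0, -22.7, -78.0, -14.6], [96.0, -22.6, -77.6, -16.0]]
245 [[94.0, -22.1, -80.3, 25.4], [95.0, -18.2, -78.1, -14.0], [96.0, -18.0, -77.6, -15.5]]
320 [[94.0, 20.5, -80.4, 26.0], [95.0, 16.6, -78.1, -13.0], [96.0, 16.3, -77.5, -16.3]]
330 [[94.0, 26.1, -80.3, 25.8], [95.0, 21.1, -78.0, -14.7], [96.0, 21.0, -77.6, -15.3]]
```

Call:
{"op": "play_rows", "data": {"increments": [[[0,0,0,0],[0,0,-0.3,0],[0,0,-0.3,0]]], "squeeze": 5.5}}

```text
t: 11.55
tool_pos: [0.5073, 0.2581, 0.0332]
orientation: [2.685, -1.615, -0.009]
force: [-0.4, -0.6, -3.8]
opening: 0.0236
```

Run:
```python
from h import *
im,d=snap('wrist','w17'); z=load('w17')
s=read_state();print(s['t'],s['tool_pos'],s['force'],s['wrist_torque'],s['opening'])
slab('w17',120); edge('w17')
```

```text
11.6 [0.50731586 0.25817054 0.03314808] [-0.20258416  0.98445698 -3.57828629] [-0.02207039  0.15850544 -0.00682106] 0.024153445764793575
w17 pitch deg 14.6 slab-top z(tool) at y=0 -12.06 n 428 y range -66.5 -8.3 res 0.89
235 [[115.0, -28.7, -68.8, 29.6], [116.0, -25.8, -68.5, 6.7], [117.0, -25.6, -68.0, 5.3]]
245 [[115.0, -22.7, -68.8, 28.3], [116.0, -20.5, -68.5, 6.9], [117.0, -20.5, -68.0, 6.8]]
320 [[115.0, 21.1, -68.8, 28.7], [116.0, 19.0, -68.5, 7.6], [117.0, 18.8, -68.0, 5.7]]
330 [[115.0, 26.8, -68.8, 27.7], [116.0, 24.0, -68.5, 5.9], [117.0, 24.1, -68.0, 6.0]]
```

Call:
{"op": "play_rows", "data": {"increments": [[[0,0,-0.8,0],[0,0,-1.5,0],[0,0,-1.5,0],[0,0,-1.5,0]]], "squeeze": 5.2}}

```text
t: 12.0
tool_pos: [0.508, 0.2584, 0.0488]
orientation: [2.686, -1.616, -0.008]
force: [-1.0, 0.2, -4.0]
opening: 0.024
```

Run:
```python
from h import *
im,d=snap('wrist','w18'); z=load('w18')
s=read_state();print(s['t'],s['tool_pos'],s['force'],s['wrist_torque'],s['opening'])
slab('w18',130); edge('w18')
```

```text
12.05 [0.50756685 0.25827481 0.0483453 ] [-0.3720829  -0.07395971 -3.8443006 ] [-0.02204244  0.16530156 -0.00258227] 0.02388656909993133
w18 pitch deg 16.8 slab-top z(tool) at y=0 -11.26 n 393 y range -61.3 -8.9 res 0.91
235 [[118.0, -30.5, -66.9, 43.6], [119.0, -26.4, -66.9, 11.2], [120.0, -26.2, -66.4, 9.8]]
245 [[118.0, -24.4, -66.9, 44.5], [119.0, -20.9, -66.9, 9.8], [120.0, -20.9, -66.4, 10.2]]
320 [[118.0, 22.8, -66.9, 44.7], [119.0, 19.2, -66.9, 9.9], [120.0, 19.3, -66.4, 10.5]]
330 [[118.0, 29.1, -66.9, 45.1], [119.0, 24.6, -66.9, 9.9], [120.0, 24.6, -66.4, 9.6]]
```

Call:
{"op": "play_rows", "data": {"increments": [[[0,0,-0.5,0],[0,0,-1,0],[0,0,-1,0]]], "squeeze": 4.6}}

```text
t: 12.35
tool_pos: [0.5084, 0.2586, 0.0595]
orientation: [2.687, -1.616, -0.007]
force: [0.5, 1.2, -4.5]
opening: 0.0238
```

Run:
```python
from h import *
im,d=snap('wrist','w19'); z=load('w19')
s=read_state();print(s['t'],s['tool_pos'],s['force'],s['wrist_torque'],s['opening'])
slab('w19',136); edge('w19')
```

```text
12.4 [0.50819518 0.25851953 0.05908266] [ 0.77909533 -0.19717333 -4.35391483] [-0.0272439   0.19591637  0.0304921 ] 0.023984241338059653
w19 pitch deg 19.61 slab-top z(tool) at y=0 -10.17 n 374 y range -58.1 -8.9 res 1.01
235 [[123.0, -32.2, -63.5, 56.1], [124.0, -26.8, -64.2, 13.7], [125.0, -26.7, -63.7, 13.0]]
245 [[123.0, -25.4, -63.6, 53.9], [124.0, -21.4, -64.2, 14.4], [125.0, -21.4, -63.7, 13.6]]
320 [[123.0, 23.9, -63.5, 54.8], [124.0, 19.6, -64.2, 12.2], [125.0, 19.7, -63.7, 13.8]]
330 [[123.0, 30.4, -63.5, 54.6], [124.0, 25.2, -64.2, 14.2], [125.0, 25.2, -63.6, 13.7]]
```

View pics/w19.png

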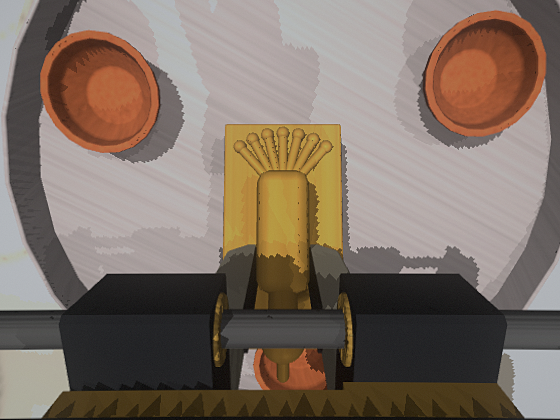

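Call:
{"op": "play_rows", "data": {"increments": [[[0,0,0,0],[0,0,0,0],[0,0,0,0],[0,0,0,0]]], "squeeze": 4.2}}

```text
t: 12.8
tool_pos: [0.5081, 0.2585, 0.0589]
orientation: [2.686, -1.616, -0.008]
force: [-0.4, 0.2, -4.2]
opening: 0.024
```

Run:
```python
from h import *
im,d=snap('wrist','w20'); z=load('w20')
s=read_state();print(s['t'],s['tool_pos'],s['force'],s['opening'])
slab('w20',142); edge('w20')
```

```text
12.85 [0.50811002 0.25850805 0.05892992] [-1.03265613  0.35809797 -4.59567533] 0.024076982101738198
w20 pitch deg 19.18 slab-top z(tool) at y=0 -9.99 n 357 y range -55.1 -8.5 res 1.04
235 [[123.0, -32.0, -63.5, 54.4], [124.0, -26.9, -64.2, 14.5], [125.0, -26.8, -63.7, 13.2]]
245 [[123.0, -25.4, -63.6, 53.6], [124.0, -21.4, -64.2, 14.4], [125.0, -21.4, -63.6, 14.1]]
320 [[123.0, 23.7, -63.6, 53.1], [124.0, 19.8, -64.2, 14.4], [125.0, 19.6, -63.7, 12.5]]
330 [[123.0, 30.5, -63.5, 54.8], [124.0, 25.2, -64.2, 14.2], [126.0, 25.2, -63.1, 13.4]]
```

Call:
{"op": "play_rows", "data": {"increments": [[[0,0,-2,0],[0,0,-5,0],[0,0,-9,0],[0,0,-13,0],[0,0,-16,0]]], "squeeze": 15}}

```text
t: 13.35
tool_pos: [0.5099, 0.2593, 0.2219]
orientation: [2.688, -1.617, -0.005]
force: [-0.3, 0.9, -3.5]
opening: 0.0238
```

Run:
```python
from h import *
go(.428,-.246,.22,-1.683)
```

```text
t 13.35 shift cm [40.8  30.91  0.36] turn 0.5997 curyaw -1.0833 q [ 0.38  0.05  1.53 -0.    1.57  1.46] F [-0.29  0.89 -3.53] tiltz [-0.0052 -0.0024 -1.    ] open 0.02382548536952806
```

Call:
{"op": "play_rows", "data": {"increments": [[[2.4,1.8,0,0.05],[6.4,4.8,0,0.15],[10.4,7.9,0,0.25],[14.4,10.9,0,0.35],[18.4,13.9,0,0.45]]]}}

```text
t: 13.85
tool_pos: [0.4727, 0.0306, 0.2227]
orientation: [2.255, -2.18, -0.002]
force: [0.8, -0.9, -4.1]
opening: 0.0237
```

Run:
```python
from h import *
go(.428,-.246,.22,-1.683)
```

```text
t 13.85 shift cm [27.49  5.41  0.36] turn 0.1463 curyaw -1.5367 q [-0.04 -0.22  1.78 -0.    1.59  1.5 ] F [ 0.79 -0.94 -4.08] tiltz [-0.0046 -0.0025 -1.    ] open 0.023745258589138528
```

Call:
{"op": "play_rows", "data": {"increments": [[[5,1,0.1,0.03],[10,2,0.2,0.06],[15,3,0.3,0.09],[20,4,0.3,0.12],[24,4.8,0.3,0.14]]]}}

```text
t: 14.35
tool_pos: [0.4321, -0.213, 0.2207]
orientation: [2.096, -2.334, -0.001]
force: [1.6, -0.4, -3.5]
opening: 0.0237
```

Call:
{"op": "play_rows", "data": {"increments": [[[2,0.3,0,0.01],[3,0.6,0,0.01],[3,0.6,0,0.01]]]}}

```text
t: 14.65
tool_pos: [0.4224, -0.243, 0.2207]
orientation: [2.082, -2.346, -0.001]
force: [0.1, -0.1, -3.2]
opening: 0.0238
```

Run:
```python
from h import *
snap('wrist','w21')
go(.428,-.246,.22,-1.683)
slab('w21',142); edge('w21')
```

```text
t 14.7 shift cm [ 0.34 -0.56  0.07] turn -0.0059 curyaw -1.6889 q [-0.62 -0.19  1.75 -0.    1.57  1.07] F [-0.16  0.53 -4.  ] tiltz [-0.0041 -0.0023 -1.    ] open 0.023794335576532506
w21 pitch deg 19.6 slab-top z(tool) at y=0 -10.51 n 344 y range -54.9 -8.8 res 0.89
235 [[122.0, -43.4, -61.9, 143.1], [123.0, -26.5, -64.8, 11.4], [124.0, -26.7, -64.2, 13.1]]
245 [[122.0, -34.4, -61.9, 142.8], [123.0, -21.3, -64.7, 13.5], [124.0, -21.2, -64.2, 12.3]]
320 [[122.0, 34.1, -61.6, 155.2], [123.0, 19.7, -64.7, 13.7], [124.0, 19.7, -64.2, 13.2]]
330 [[122.0, 41.8, -61.9, 143.2], [123.0, 25.2, -64.7, 14.0], [124.0, 25.1, -64.2, 13.3]]
```

View pics/w21.png

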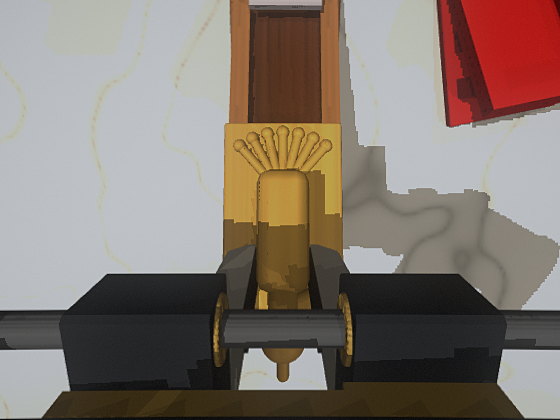

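Run:
```python
from h import *
z=load('w21')
c=cv2.resize(z['im'][0:130,215:355],None,fx=5,fy=4.5,interpolation=cv2.INTER_CUBIC); cv2.imwrite('pics/w21c.png',cv2.convertScaleAbs(c,alpha=2))
for v in (3,30,60,90,115): print(v,[(u,tl(z,u,v)[0].tolist()) for u in(236,242,285,328,334)])
```

```text
3 [(236, [-44.8, -169.7, 192.3]), (242, [-39.1, -169.6, 191.9]), (285, [1.5, -165.6, 176.6]), (328, [42.5, -170.3, 194.7]), (334, [48.0, -169.8, 192.7])]
30 [(236, [-44.2, -144.2, 180.6]), (242, [-38.6, -144.3, 180.7]), (285, [1.6, -146.8, 193.3]), (328, [42.0, -144.7, 182.9]), (334, [47.4, -144.4, 181.4])]
60 [(236, [-43.7, -116.7, 168.1]), (242, [-38.0, -116.5, 166.7]), (285, [1.6, -118.3, 180.6]), (328, [41.2, -116.7, 168.5]), (334, [46.8, -116.7, 168.5])]
90 [(236, [-43.0, -89.7, 155.0]), (242, [-37.5, -89.7, 154.9]), (285, [1.6, -90.5, 168.5]), (328, [40.5, -89.7, 154.9]), (334, [46.0, -89.7, 155.3])]
115 [(236, [-42.6, -67.9, 145.6]), (242, [-37.2, -67.9, 145.9]), (285, [1.5, -67.8, 157.6]), (328, [40.1, -67.9, 146.0]), (334, [45.6, -67.9, 146.5])]
```

View pics/w21c.png

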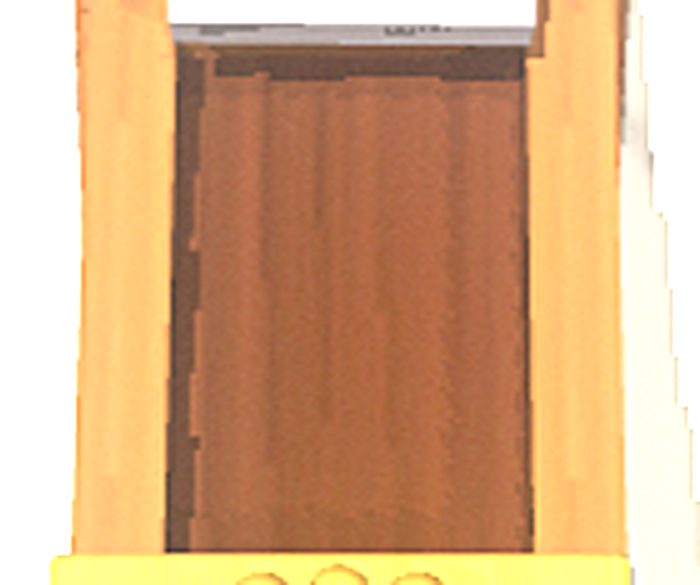

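```bash
cat >> h.py <<'E'
def cr_T(p,pts): 
    return R.from_euler('z',p[2]).apply(R.from_euler('y',-np.radians(25)).apply(np.asarray(pts,float)/1e3))+[p[0],p[1],.045]
def fitcr(z,edges,rows,x0=(.5275,-.257,3.03),extra=()):
    """edges: (y,zc,[(u,v)...]) ; rows: (x,y,zc,v)"""
    def f(p):
        r=[]
        for y,zc,uv in edges:
            q=proj(z,cr_T(p,[[x,y,zc] for x in np.linspace(-70,70,29)]))
            o=np.argsort(q[:,1])
            for u,v in uv: r.append(np.interp(v,q[o,1],q[o,0])-u)
        for x,y,zc,v in rows: r.append(proj(z,cr_T(p,[[x,y,zc]]))[0,1]-v)
        return np.array(r)
    s=least_squares(f,x0); return s.x,f(s.x)
def totool(p,z=None):
    "cradle->tool relation given state"
E
python3 - <<'E'
from h import *
z=load('w21')
c=lambda x,y:(x/5+215-.4,y/4.5-.39)
E=[(33.25,10,[c(530,60),c(532,300),c(533,545)]),(-33.25,10,[c(173,60),c(170,300),c(166,545)]),(50,10,[c(617,60),c(622,545)]),(-50,10,[c(83,60),c(76,545)])]
p,r=fitcr(z,E,[(-51.5,0,16,45/4.5-.39),(-51.5,0,22,25/4.5-.39)]); print(p,r.round(2))
for ef in(E[:2],E[2:]): p2,r=fitcr(z,ef,[(-51.5,0,16,45/4.5-.39),(-51.5,0,22,25/4.5-.39)]); print(p2,r.round(2))
E
```

```text
[ 0.53098899 -0.2599014   3.01667619] [-0.55 -0.22  0.36  0.36 -0.07 -0.36 -0.21  1.21  0.56 -1.07  0.2  -0.11]
[ 0.53101977 -0.25998095  3.01571738] [-0.42 -0.14  0.39  0.49  0.01 -0.33  0.15 -0.16]
[ 0.53099731 -0.25978611  3.01774679] [-0.39  1.14  0.38 -1.14  0.21 -0.1 ]
```

```bash
cat >> h.py <<'E'
def plan(f,cr,tail_tool,tgt):
    "tail_tool: tool-frame mm (x,y,z) of tail bottom corner mid; tgt cradle (x,z) mm. prints shift(cm) & turn"
    z=load(f); Rt=rot(z['o'])@Rct.T; t=z['eye']-Rt@[-.00086,-.07045,-.1881]
    cur=np.arctan2(Rt[1,0],Rt[0,0]); turn=-((cr[2]+np.pi/2)-cur); turn=(turn+np.pi)%(2*np.pi)-np.pi
    g=cr_T(cr,[[tgt[0],0,tgt[1]]])[0]
    Rn=Rt@R.from_euler('z',turn).as_matrix()
    newt=g-Rn@(np.array(tail_tool)/1e3)
    print('t cam',t.round(4),'tool',read_state()['tool_pos'].round(4),'shift cm',(Rt.T@(newt-t)*100).round(2),'turn',round(turn,4))
    return newt,cr[2]+np.pi/2
E
python3 - <<'E'
from h import *
cr=[.5310,-.2599,3.0162]
n,y=plan('w21',cr,(-.75,-60,24.1),(-38,28)); print(n,y-2*np.pi)
E
```

```text
t cam [ 0.4246 -0.2454  0.2208] tool [ 0.4228 -0.2419  0.2207] shift cm [ 0.19 -9.43 14.18] turn 0.006
[ 0.51736286 -0.25885349  0.07864837] -1.6961889803846901
```

Call:
{"op": "play_rows", "data": {"increments": [[[0.1,-3,0.5,0.003],[0.2,-6,2.5,0.006],[0.2,-8.5,5.5,0.006],[0.2,-9.4,8,0.006],[0.2,-9.4,9,0.006]]]}}

```text
t: 15.2
tool_pos: [0.5154, -0.2521, 0.1269]
orientation: [2.079, -2.348, -0.009]
force: [-0.7, 0.2, -4.3]
opening: 0.0238
```

Call:
{"op": "play_rows", "data": {"increments": [[[0,0,0,0]]]}}

```text
t: 15.3
tool_pos: [0.5146, -0.2502, 0.1252]
orientation: [2.081, -2.345, -0.015]
force: [-0.5, 0.5, -3.5]
opening: 0.024
```

Run:
```python
from h import *
snap('wrist','w22')
z=load('w22')
cv2.imwrite('pics/w22c.png',cv2.convertScaleAbs(cv2.resize(z['im'][0:190,190:370],None,fx=4,fy=3,interpolation=cv2.INTER_CUBIC),alpha=2))
slab('w22',142); edge('w22')
n,y=plan('w22',[.5310,-.2599,3.0162],(-.75,-60,24.1),(-38,28))
```

```text
w22 pitch deg 20.27 slab-top z(tool) at y=0 -9.66 n 352 y range -54.9 -8.5 res 0.93
235 [[125.0, -36.7, -61.1, 90.0], [126.0, -27.0, -63.1, 15.1], [127.0, -27.0, -62.6, 14.3]]
245 [[125.0, -29.0, -61.1, 89.3], [126.0, -21.5, -63.1, 15.0], [127.0, -21.6, -62.5, 15.5]]
320 [[125.0, 28.6, -60.7, 100.8], [126.0, 19.7, -63.1, 13.7], [127.0, 19.9, -62.5, 14.7]]
330 [[125.0, 36.4, -60.7, 100.4], [126.0, 25.3, -63.1, 14.3], [127.0, 25.4, -62.5, 14.8]]
t cam [ 0.5168 -0.2526  0.1253] tool [ 0.5149 -0.2502  0.1261] shift cm [ 0.63 -0.2   4.62] turn 0.0061
```

View pics/w22c.png

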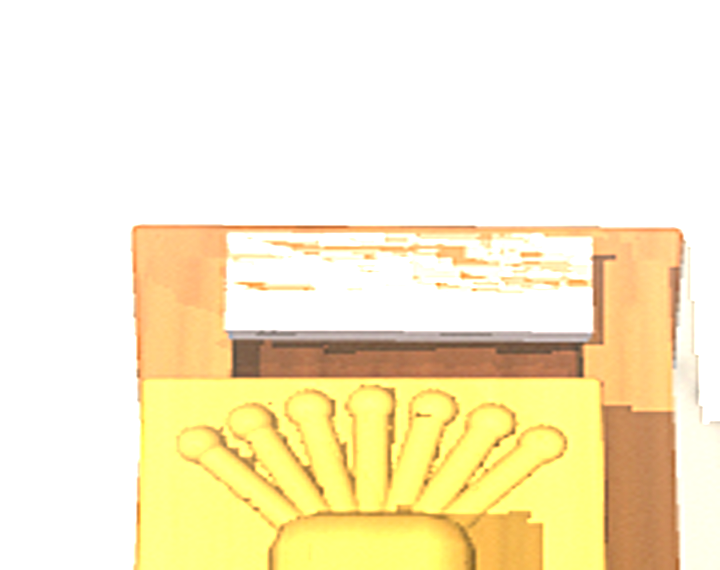

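```bash
cat >> h.py <<'E'
def fitpts(z,M,px,x0=(.531,-.26,3.016)):
    f=lambda p:(proj(z,cr_T(p,M))-px).ravel()
    s=least_squares(f,x0,loss='soft_l1'); return s.x,f(s.x).reshape(-1,2)
E
python3 - <<'E'
from h import *
z=load('w22')
c=lambda a:np.array(a)/[4,3]+[190,0]-[.375,.33]
M=[[-51.5,-33.25,22],[-51.5,33.25,22],[-61.5,-33.25,22],[-61.5,33.25,22]]
px=c([[228,332],[593,334],[226,232],[592,237]])
p,r=fitpts(z,M,px); print(p,r.round(2))
plan('w22',p,(-.75,-59,25.3),(-38,28))
print(proj(z,cr_T(p,[[-50,-33.25,10],[-50,33.25,10],[-45,33.25,10],[-76.5,50,10],[-76.5,-50,10],[-71.5,-50,22]]))*[4,3]-[760,0])
E
```

```text
[ 0.53427235 -0.261908    3.04277464] [[-0.56 -4.26]
 [ 0.48 -6.93]
 [-0.1  16.07]
 [ 0.15 12.38]]
t cam [ 0.5168 -0.2526  0.1253] tool [ 0.5149 -0.2502  0.1261] shift cm [ 0.83 -0.65  4.5 ] turn -0.0205
[[231.30564135 345.11172607]
 [584.50236311 339.41983491]
 [585.59148156 358.33463116]
 [666.86108599 239.24647075]
 [143.26959317 247.96858486]
 [132.18382333 241.99739383]]
```

Run:
```python
from h import *
z=load('w22')
c=lambda a,b:(a/4+190-.375,b/3-.33)
E=[(33.25,10,[c(583,365)]),(-33.25,10,[c(232,365)]),(33.25,22,[c(593,333)]),(-33.25,22,[c(228,331)]),(-50,10,[c(138,320)]),(50,10,[c(680,320)])]
rw=[(-51.5,-33.25,22,c(0,331)[1]),(-51.5,33.25,22,c(0,334)[1]),(-51.5,-33.25,16,c(0,340)[1]),(-51.5,33.25,16,c(0,342)[1])]
p,r=fitcr(z,E,rw,(.531,-.26,3.016)); print(p,r.round(2))
plan('w22',p,(-.75,-59,25.3),(-38,28))
print(proj(z,cr_T([.531,-.2599,3.0162],[[-51.5,-33.25,22],[-51.5,33.25,22]]))*[4,3]-[760,0])
```

```text
[ 0.53099795 -0.25987251  3.01274251] [ 0.35  0.02  0.28 -0.41  1.82 -2.06 -0.34 -0.46  0.19  0.39]
t cam [ 0.5168 -0.2526  0.1253] tool [ 0.5149 -0.2502  0.1261] shift cm [ 0.63 -0.3   4.5 ] turn 0.0096
[[224.00091595 329.44740781]
 [591.73136868 331.11875299]]
```

Call:
{"op": "play_rows", "data": {"increments": [[[0.3,-0.1,1,0.005],[0.63,-0.3,2,0.008],[0.63,-0.3,3,0.008],[0.63,-0.3,4,0.008],[0.63,-0.3,4.3,0.008]]]}}

```text
t: 15.85
tool_pos: [0.5156, -0.2562, 0.0811]
orientation: [2.071, -2.354, -0.017]
force: [0.4, 0.1, -4.8]
opening: 0.0235
```

Call:
{"op": "play_rows", "data": {"increments": [[[0,0,0,0]]]}}

```text
t: 15.95
tool_pos: [0.5151, -0.2561, 0.0804]
orientation: [2.07, -2.354, -0.019]
force: [-0.1, -1.2, -4.3]
opening: 0.0239
```

Run:
```python
from h import *
snap('wrist','w23')
z=load('w23')
cv2.imwrite('pics/w23c.png',cv2.convertScaleAbs(cv2.resize(z['im'][40:190,190:370],None,fx=4,fy=4,interpolation=cv2.INTER_CUBIC),alpha=1.7))
slab('w23',142); edge('w23')
plan('w23',[.5310,-.2599,3.014],(-.75,-59,25.3),(-38,28)); print(read_state()['force'])
```

```text
w23 pitch deg 20.28 slab-top z(tool) at y=0 -9.72 n 351 y range -54.9 -8.4 res 0.93
235 [[125.0, -32.3, -62.2, 55.8], [126.0, -27.0, -63.1, 15.0], [127.0, -26.9, -62.6, 14.1]]
245 [[125.0, -25.7, -62.2, 56.7], [126.0, -21.5, -63.1, 15.1], [127.0, -21.4, -62.6, 13.7]]
320 [[125.0, 24.1, -62.2, 56.5], [126.0, 19.8, -63.1, 14.8], [127.0, 19.8, -62.6, 14.6]]
330 [[125.0, 30.8, -62.2, 56.8], [126.0, 25.4, -63.1, 15.1], [127.0, 25.3, -62.6, 14.4]]
t cam [ 0.5173 -0.2585  0.0804] tool [ 0.5151 -0.2561  0.0805] shift cm [ 0.05 -0.14 -0.  ] turn -0.0004
[ 0.3229907  -0.19038553 -3.61467261]
```

View pics/w23c.png

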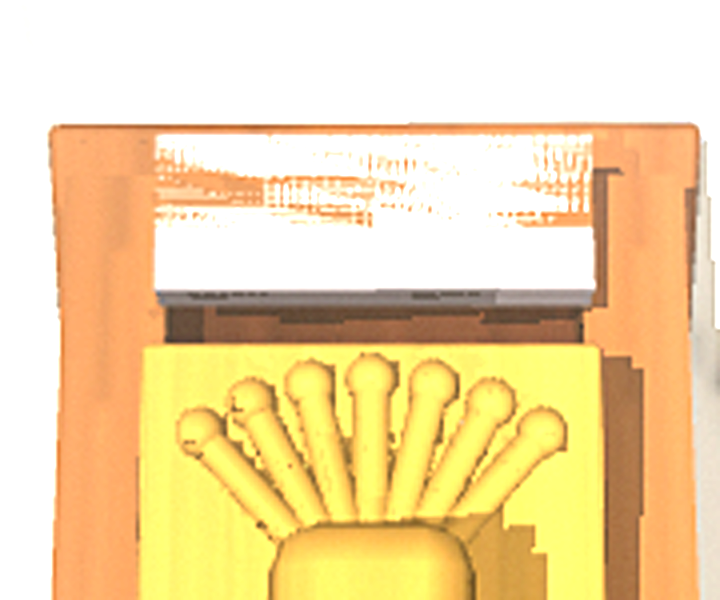

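Call:
{"op": "play_rows", "data": {"increments": [[[0,-0.1,0.6,0],[0.03,-0.2,1.1,0],[0.03,-0.2,1.1,0]]], "squeeze": 7}}

```text
t: 16.3
tool_pos: [0.5165, -0.2563, 0.0685]
orientation: [2.07, -2.353, -0.021]
force: [-0.4, 0.5, -4.5]
opening: 0.0243
```

Run:
```python
from h import *
snap('wrist','w24')
z=load('w24')
cv2.imwrite('pics/w24c.png',cv2.convertScaleAbs(cv2.resize(z['im'][40:190,190:370],None,fx=4,fy=4,interpolation=cv2.INTER_CUBIC),alpha=1.7))
slab('w24',142); edge('w24')
plan('w24',[.5310,-.2599,3.014],(-.75,-59,25.3),(-45,0)); s=read_state();print(s['force'],s['wrist_torque'])
```

```text
w24 pitch deg 20.68 slab-top z(tool) at y=0 -9.86 n 352 y range -54.9 -8.3 res 1.0
235 [[125.0, -30.9, -62.6, 45.4], [126.0, -27.0, -63.1, 14.8], [127.0, -27.0, -62.6, 14.5]]
245 [[125.0, -24.5, -62.6, 44.8], [126.0, -21.4, -63.1, 14.2], [127.0, -21.5, -62.5, 14.7]]
320 [[125.0, 22.9, -62.6, 45.2], [126.0, 19.8, -63.1, 14.5], [127.0, 19.7, -62.6, 13.6]]
330 [[125.0, 29.3, -62.6, 45.4], [126.0, 25.4, -63.1, 15.4], [127.0, 25.3, -62.6, 14.2]]
t cam [ 0.5186 -0.2587  0.0685] tool [ 0.5166 -0.2564  0.0689] shift cm [0.06 0.52 1.64] turn -0.0003
[ 0.26789592 -0.17934392 -3.86680664] [0.04317225 0.24736652 0.01164897]
```

Call:
{"op": "play_rows", "data": {"increments": [[[0.03,0,0.2,0],[0.03,-0.1,0.4,0],[0.03,-0.1,0.5,0],[0.03,-0.1,0.5,0]]], "squeeze": 4.8}}

```text
t: 16.75
tool_pos: [0.5177, -0.2568, 0.0639]
orientation: [2.07, -2.353, -0.02]
force: [0.6, -0.2, -2.7]
opening: 0.0236
```

Run:
```python
from h import *
snap('wrist','w25')
z=load('w25')
cv2.imwrite('pics/w25c.png',cv2.convertScaleAbs(cv2.resize(z['im'][40:190,190:370],None,fx=4,fy=4,interpolation=cv2.INTER_CUBIC),alpha=1.7))
slab('w25',142); edge('w25')
plan('w25',[.5310,-.2599,3.014],(-.75,-59,25.3),(-45,0)); s=read_state();print(s['force'],s['wrist_torque'])
```

```text
w25 pitch deg 26.61 slab-top z(tool) at y=0 -8.48 n 347 y range -54.1 -7.8 res 0.83
235 [[75.0, -30.5, -92.8, 50.9], [76.0, -27.9, -90.3, 29.6], [77.0, -28.1, -89.9, 31.0]]
245 [[75.0, -24.4, -92.9, 52.1], [76.0, -22.2, -90.3, 29.3], [77.0, -22.3, -89.8, 30.1]]
320 [[75.0, 22.6, -92.8, 50.8], [76.0, 20.7, -90.4, 31.1], [77.0, 20.6, -89.8, 30.2]]
330 [[75.0, 28.9, -92.8, 51.0], [76.0, 26.3, -90.3, 30.2], [77.0, 26.2, -89.7, 29.1]]
t cam [ 0.5198 -0.2592  0.064 ] tool [ 0.5176 -0.2568  0.064 ] shift cm [0.01 0.66 1.19] turn -0.0002
[ 0.51003019  0.17567109 -3.89294984] [-0.02064608  0.08787617  0.00024574]
```

View pics/w25c.png

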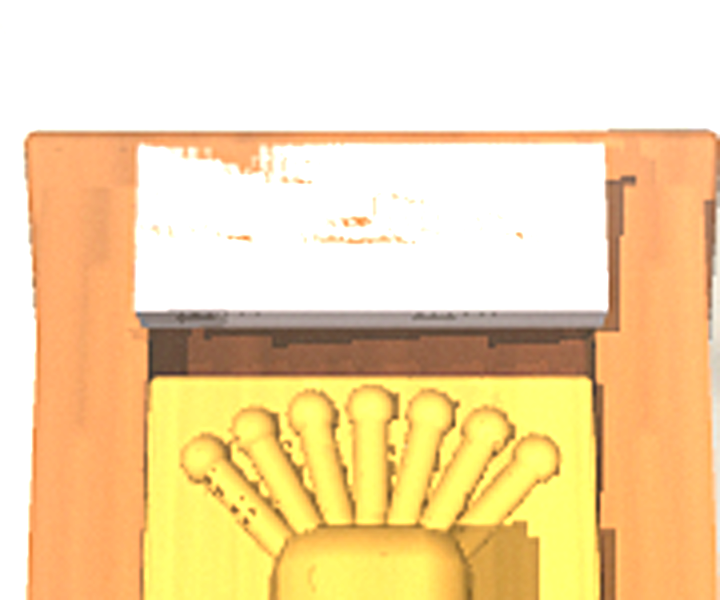

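```bash
cat >> h.py <<'E'
def tailpos(f,r=range(115,160),bias=2.3):
    th,a=slab(f,142); z=load(f); ys=[]
    for u in(235,245,320,330):
        q=np.array([np.r_[v,tl(z,u,v)[0]] for v in r if z['d'][v,u]>0]); j=np.argmin(np.diff(q[:,3])); ys.append(q[j+1,2])
    y=np.median(ys); zt=a-np.tan(th)*y; t=th+np.radians(bias)
    b=(-.75,y+12*np.sin(t),zt+12*np.cos(t)); 
    Rt=rot(z['o'])@Rct.T; tt=z['eye']-Rt@[-.00086,-.07045,-.1881]
    W=tt+Rt@(np.array(b)/1e3); cr=[.5310,-.2599,3.014]
    C=R.from_euler('y',-np.radians(25)).inv().apply(R.from_euler('z',cr[2]).inv().apply(W-[cr[0],cr[1],.045]))*1e3
    print('tail bottom tool',np.round(b,1),'cradle',C.round(1),'delta deg',round(np.degrees(t)-25,1))
    d=t-np.radians(25); H=C+120*np.array([np.cos(d),0,np.sin(d)]); print('head bottom cradle',H.round(1)); return b,C
E
python3 - <<'E'
from h import *
tailpos('w24');tailpos('w25')
E
```

```text
w24 pitch deg 20.68 slab-top z(tool) at y=0 -9.86 n 352 y range -54.9 -8.3 res 1.0
tail bottom tool [ -0.8 -58.4  25. ] cradle [-42.4  -0.5  17.2] delta deg -2.0
head bottom cradle [77.6 -0.5 12.9]
w25 pitch deg 26.61 slab-top z(tool) at y=0 -8.48 n 347 y range -54.1 -7.8 res 0.83
tail bottom tool [ -0.8 -52.6  31.3] cradle [-42.7  -0.1   5.5] delta deg 3.9
head bottom cradle [77.  -0.1 13.7]
```

Call:
{"op": "play_rows", "data": {"increments": [[[0,-0.1,0.2,0],[0,-0.2,0.4,0],[0,-0.25,0.55,0],[0,-0.25,0.6,0]]], "squeeze": 4.8}}

```text
t: 17.2
tool_pos: [0.5215, -0.2578, 0.0596]
orientation: [2.071, -2.354, -0.015]
force: [1.2, 1.8, 7.0]
opening: 0.0242
```

Run:
```python
from h import *
snap('wrist','w26')
z=load('w26')
cv2.imwrite('pics/w26c.png',cv2.convertScaleAbs(cv2.resize(z['im'][40:190,190:370],None,fx=4,fy=4,interpolation=cv2.INTER_CUBIC),alpha=1.7))
tailpos('w26'); s=read_state();print(s['force'],s['wrist_torque'],s['tool_pos'])
```

```text
w26 pitch deg 29.42 slab-top z(tool) at y=0 -8.38 n 345 y range -53.9 -7.8 res 0.76
tail bottom tool [ -0.8 -49.6  33.4] cradle [-46.3   0.5   0.4] delta deg 6.7
head bottom cradle [72.9  0.5 14.4]
[0.49103917 0.12596292 4.9820846 ] [0.07773534 0.02312182 0.04370203] [ 0.52154906 -0.25783366  0.05965439]
```

View pics/w26c.png

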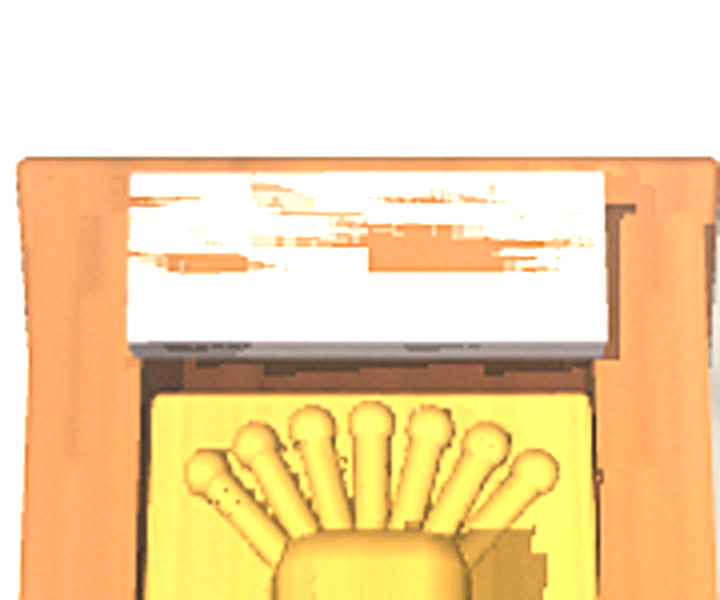

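Call:
{"op": "play_rows", "data": {"increments": [[[-0.03,0,-0.15,0],[-0.05,-0.2,0,0],[-0.05,-0.4,0.1,0],[-0.05,-0.63,0.2,0],[-0.05,-0.63,0.2,0]]]}}

```text
t: 17.75
tool_pos: [0.5277, -0.258, 0.0569]
orientation: [2.071, -2.354, -0.016]
force: [0.2, 0.3, -2.7]
opening: 0.0238
```

Run:
```python
from h import *
snap('wrist','w27')
z=load('w27')
cv2.imwrite('pics/w27c.png',cv2.convertScaleAbs(cv2.resize(z['im'][40:190,190:370],None,fx=4,fy=4,interpolation=cv2.INTER_CUBIC),alpha=1.7))
tailpos('w27'); s=read_state();print(s['force'],s['wrist_torque'],s['tool_pos'])
```

```text
w27 pitch deg 29.38 slab-top z(tool) at y=0 -8.42 n 347 y range -53.9 -7.6 res 0.83
tail bottom tool [ -0.8 -43.   29.5] cradle [-45.4  -0.2   1.2] delta deg 6.7
head bottom cradle [73.8 -0.2 15.2]
[ 0.62821765  0.77878733 -3.98807155] [-0.00270855  0.18586885 -0.00824605] [ 0.52767688 -0.2579718   0.05702527]
```

View pics/w27c.png

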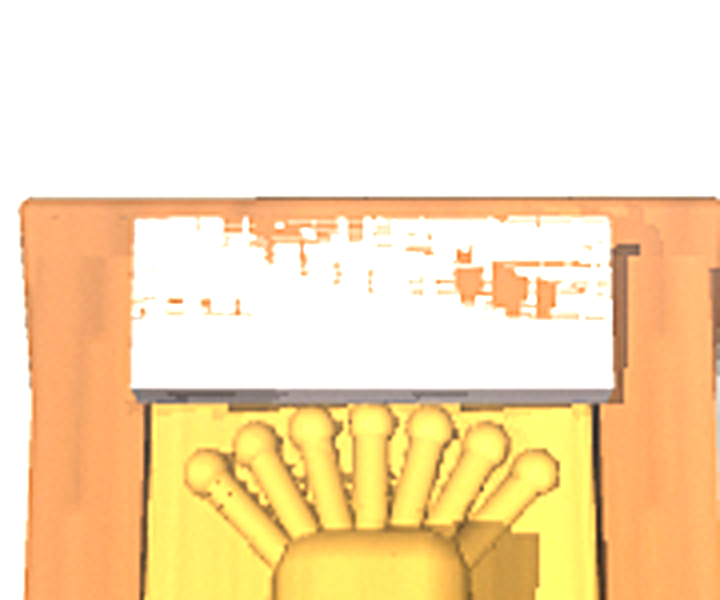

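```bash
cat >> h.py <<'E'
def tailfrom(f,b=(-.75,-49.6,33.4),delta=6.7):
    z=load(f);Rt=rot(z['o'])@Rct.T; tt=z['eye']-Rt@[-.00086,-.07045,-.1881]
    W=tt+Rt@(np.array(b)/1e3); cr=[.5310,-.2599,3.014]
    C=R.from_euler('y',-np.radians(25)).inv().apply(R.from_euler('z',cr[2]).inv().apply(W-[cr[0],cr[1],.045]))*1e3
    d=np.radians(delta);H=C+120*np.array([np.cos(d),0,np.sin(d)]); print('tail',C.round(1),'head',H.round(1)); 
    top=C+np.array([10*np.cos(d)-15*np.sin(d),0,10*np.sin(d)+15*np.cos(d)]); print('feather top near',top.round(1))
E
python3 - <<'E'
from h import *
tailfrom('w26');tailfrom('w27')
E
```

```text
tail [-46.3   0.5   0.4] head [72.9  0.5 14.4]
feather top near [-38.1   0.5  16.4]
tail [-53.   -0.3   0.4] head [66.1 -0.3 14.4]
feather top near [-44.9  -0.3  16.5]
```

Call:
{"op": "play_rows", "data": {"increments": [[[0,-0.1,0.1,0],[0,-0.25,0.2,0],[0,-0.4,0.28,0],[0,-0.5,0.33,0],[0,-0.5,0.33,0]]]}}

```text
t: 18.3
tool_pos: [0.5327, -0.2586, 0.0536]
orientation: [2.071, -2.354, -0.016]
force: [0.3, -0.6, -3.1]
opening: 0.0242
```

Run:
```python
from h import *
snap('wrist','w28'); snap('side','s28')
z=load('w28')
cv2.imwrite('pics/w28c.png',cv2.convertScaleAbs(cv2.resize(z['im'][40:190,190:370],None,fx=4,fy=4,interpolation=cv2.INTER_CUBIC),alpha=1.7))
cv2.imwrite('pics/s28c.png',cv2.convertScaleAbs(cv2.resize(load('s28')['im'][180:310,270:420],None,fx=5,fy=4.5,interpolation=cv2.INTER_CUBIC),alpha=1.3))
slab('w28',152); tailfrom('w28'); s=read_state();print(s['force'],s['wrist_torque'],s['tool_pos'],s['opening'])
```

```text
w28 pitch deg 27.77 slab-top z(tool) at y=0 -8.11 n 315 y range -48.9 -7.0 res 0.92
tail [-58.9  -0.2  -0.5] head [60.2 -0.2 13.5]
feather top near [-50.8  -0.2  15.5]
[ 0.61422564 -1.3864357  -3.94809435] [-0.04017204  0.01606616 -0.02282405] [ 0.53261896 -0.25855424  0.05359902] 0.024378214862744656
```

View pics/w28c.png

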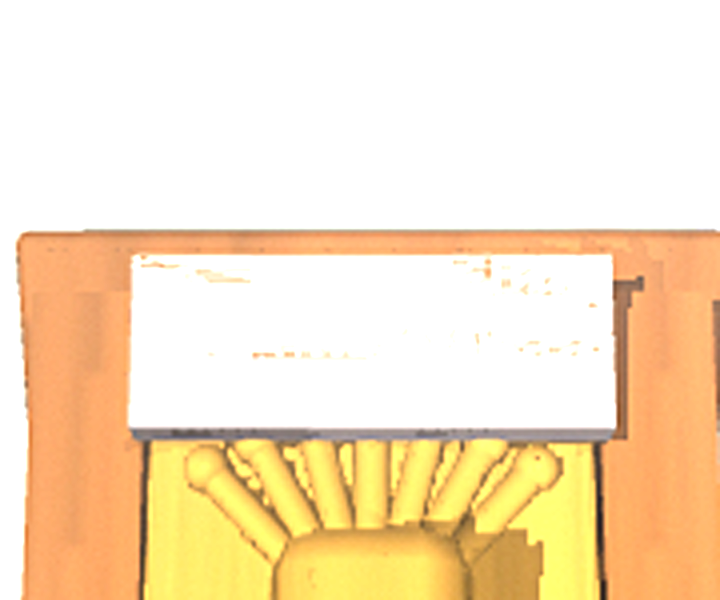

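View pics/s28c.png

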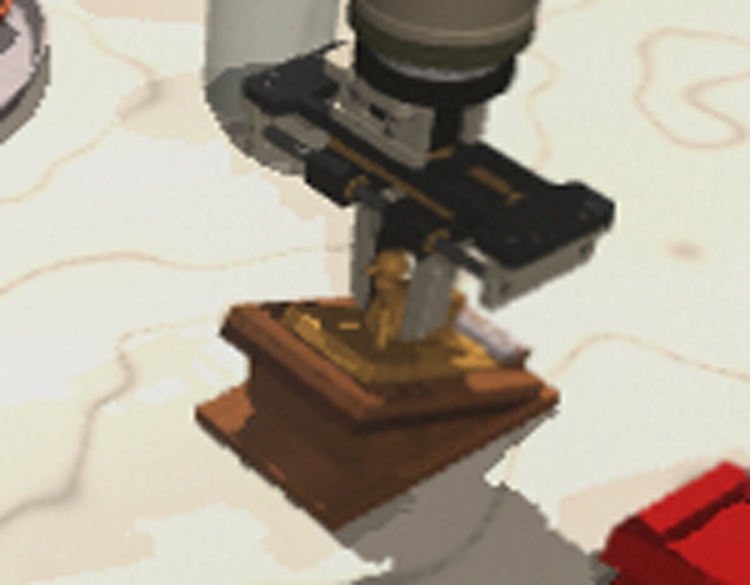

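Call:
{"op": "play_rows", "data": {"increments": [[[0,-0.05,0.03,0],[0,0.05,0.13,0],[0,0.17,0.25,0],[0,0.27,0.37,0],[0,0.33,0.45,0]]]}}

```text
t: 18.9
tool_pos: [0.529, -0.2581, 0.0489]
orientation: [2.071, -2.354, -0.017]
force: [-2.3, 1.3, 1.3]
opening: 0.0239
```

Run:
```python
from h import *
snap('wrist','w29')
z=load('w29')
cv2.imwrite('pics/w29c.png',cv2.convertScaleAbs(cv2.resize(z['im'][40:190,190:370],None,fx=4,fy=4,interpolation=cv2.INTER_CUBIC),alpha=1.7))
slab('w29',152); s=read_state();print(s['force'],s['wrist_torque'],s['tool_pos'],s['opening'])
```

```text
w29 pitch deg 23.89 slab-top z(tool) at y=0 -9.22 n 317 y range -49.4 -7.3 res 0.79
[-1.75284714 -0.98695742 -0.95371298] [ 0.08134074  0.47597911 -0.04464766] [ 0.52901825 -0.25807658  0.0489635 ] 0.023757644449530317
```

View pics/w29c.png

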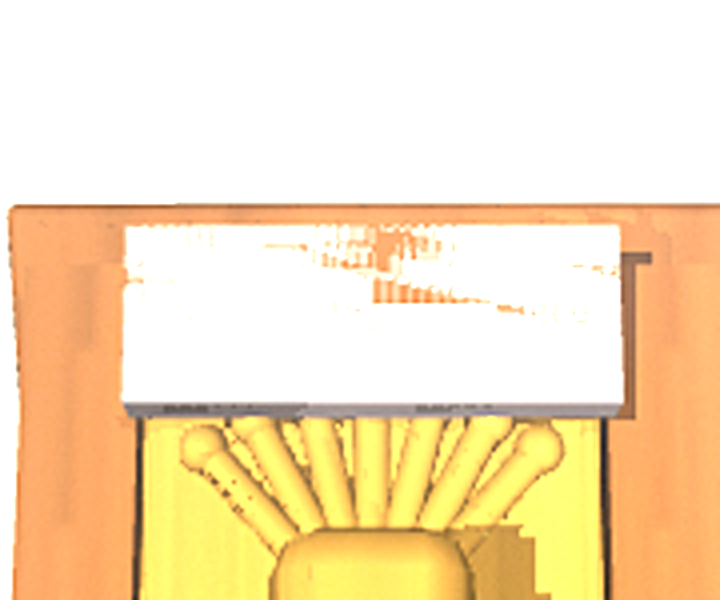

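```bash
cat >> h.py <<'E'
def crz(f,cols,rows,cr=(.5310,-.2599,3.014)):
    z=load(f); out=[]
    for v in rows:
        for u in cols:
            if z['d'][v,u]>0:
                W=unproj(z,[(u,v)],z['d'][v,u])[0]
                out.append(R.from_euler('y',-np.radians(25)).inv().apply(R.from_euler('z',cr[2]).inv().apply(W-[cr[0],cr[1],.045]))*1e3)
    return np.array(out)
E
python3 - <<'E'
from h import *
for nm,c in(('slabL',(228,231,234)),('slabR',(325,328,331)),('wallL',(203,208,213)),('wallR',(349,353,357))):
    for r in(160,175,190,205,220,235): print(nm,r,np.median(crz('w29',c,range(r-3,r+4)),0).round(1),end=' ')
    print()
E
```

```text
slabL 160 [-43.8 -29.   12.4] slabL 175 [-35.  -28.6  12.7] slabL 190 [-26.9 -28.5  12.4] slabL 205 [-18.6 -28.3  12. ] slabL 220 [-10.3 -28.   12.4] slabL 235 [ -2.3 -27.9  12.4] 
slabR 160 [-43.9  24.9  12.5] slabR 175 [-35.4  24.8  12. ] slabR 190 [-26.9  24.5  12.5] slabR 205 [-18.6  24.4  12.3] slabR 220 [-10.5  24.3  11.8] slabR 235 [-2.4 24.1 12.1] 
wallL 160 [-44.7 -42.   10. ] wallL 175 [-35.9 -41.8  10. ] wallL 190 [-27.3 -41.4  10.4] wallL 205 [-18.9 -41.2  10.4] wallL 220 [-10.7 -40.9  10.2] wallL 235 [ -2.5 -40.8  10.1] 
wallR 160 [-44.5  39.1  10.4] wallR 175 [-35.8  38.9  10.4] wallR 190 [-27.3  38.6  10.4] wallR 205 [-18.9  38.3  10.1] wallR 220 [-10.6  38.1  10.2] wallR 235 [-2.6 37.9 10.2]
```

Call:
{"op": "play_rows", "data": {"increments": [[[0,0,0,0],[0,0,0,0],[0,0,0,0]]], "jaw": 4}}

```text
t: 19.25
tool_pos: [0.5295, -0.2583, 0.0493]
orientation: [2.071, -2.354, -0.015]
force: [-0.1, -0.6, 0.5]
opening: 0.0389
```

Run:
```python
from h import *
snap('wrist','w30'); z=load('w30')
s=read_state();print(s['force'],s['tool_pos'],s['opening'])
for nm,c in(('slabL',(228,231,234)),('slabR',(325,328,331))):
    for r in(160,175,190,205,220,235): print(nm,r,np.median(crz('w30',c,range(r-3,r+4)),0).round(1),end=' ')
    print()
print(crz('w30',(283,),range(160,200,3)).round(1))
```

```text
[-0.24673197 -0.10823351 -0.15593869] [ 0.52936143 -0.25821584  0.04921257] 0.03975129377134978
slabL 160 [-44.3 -28.8  12.3] slabL 175 [-35.8 -28.6  12.3] slabL 190 [-27.3 -28.4  12.3] slabL 205 [-18.9 -28.2  12.3] slabL 220 [-10.7 -28.1  12.2] slabL 235 [ -2.6 -27.9  12.1] 
slabR 160 [-44.3  25.   12.4] slabR 175 [-35.9  24.9  12.3] slabR 190 [-27.4  24.8  12.1] slabR 205 [-19.1  24.6  12.2] slabR 220 [-10.9  24.4  12. ] slabR 235 [-2.6 24.3 12.1] 
[[-43.2   0.1  16.1]
 [-41.7   0.1  15.4]
 [-39.7   0.1  16.6]
 [-38.1   0.1  16.4]
 [-36.6   0.1  15.5]
 [-27.3   0.1  44.6]
 [-25.6   0.1  45.7]
 [-24.    0.1  46.6]
 [-22.6   0.1  46.6]
 [-21.5   0.1  45.3]
 [-19.9   0.1  46.2]
 [-18.7   0.1  45.6]
 [-17.1   0.1  46.4]
 [-15.7   0.1  46.9]]
```

View pics/w30.png

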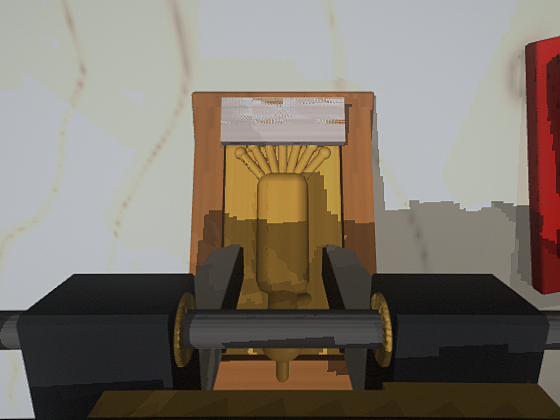

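Call:
{"op": "play_rows", "data": {"increments": [[[0,0,-1,0],[0,0,-3,0],[0,0,-7,0],[0,0,-11,0],[0,0,-14,0]]]}}

```text
t: 19.8
tool_pos: [0.5318, -0.2591, 0.1932]
orientation: [2.072, -2.355, -0.01]
force: [1.3, -0.2, -0.7]
opening: 0.04
```

Call:
{"op": "play_rows", "data": {"increments": [[[0,0,-1,0],[0,0,-1,0],[0,0,-1,0]]]}}

```text
t: 20.1
tool_pos: [0.5314, -0.2589, 0.2019]
orientation: [2.072, -2.354, -0.013]
force: [-0.3, -0.2, -0.6]
opening: 0.04
```

Run:
```python
from h import *
snap('wrist','w31'); z=load('w31'); snap('side','s31'); snap('top','t31')
cv2.imwrite('pics/w31c.png',cv2.convertScaleAbs(cv2.resize(z['im'][40:300,190:370],None,fx=3,fy=2.3,interpolation=cv2.INTER_CUBIC),alpha=1.7))
cv2.imwrite('pics/s31c.png',cv2.convertScaleAbs(cv2.resize(load('s31')['im'][150:310,160:420],None,fx=3,fy=3,interpolation=cv2.INTER_CUBIC),alpha=1.3))
print(read_state()['tool_pos'],read_state()['force'])
```

```text
[ 0.53073942 -0.25846944  0.20061036] [0.14913593 0.21130829 0.39085872]
```

View pics/w31c.png

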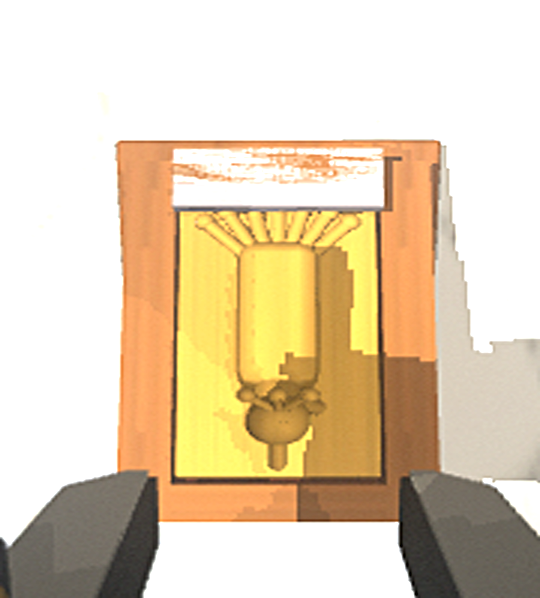

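View pics/s31c.png

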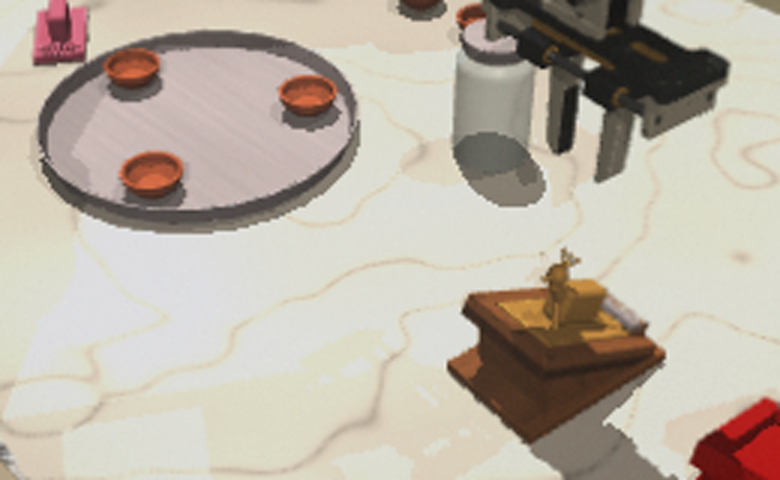

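Run:
```python
from h import *
for nm,c in(('L',(252,256,260)),('R',(305,309,313))):
    for r in(140,165,190,215,230,240): print(nm,r,np.median(crz('w31',c,range(r-2,r+3)),0).round(1),end=' ')
    print()
print(np.array(crz('w31',(268,),range(240,256))).round(1).tolist())
close_job()
```

```text
L 140 [-44.4 -25.5  13. ] L 165 [-19.5 -25.3  12.3] L 190 [  4.6 -24.9  12.2] L 215 [ 28.5 -24.7  12.1] L 230 [ 42.7 -24.5  12. ] L 240 [ 52.  -24.4  12.4] 
R 140 [-44.4  25.6  13. ] R 165 [-19.8  25.4  12. ] R 190 [ 4.7 25.2 11.9] R 215 [28.6 24.8 12.3] R 230 [42.6 24.7 11.8] R 240 [51.9 24.6 12.1] 
[[52.1, -13.2, 13.4], [52.9, -13.3, 12.1], [53.8, -13.3, 11.9], [54.8, -13.2, 12.9], [55.7, -13.2, 13.4], [56.6, -13.2, 12.7], [57.5, -13.3, 12.0], [58.0, -13.5, 5.8], [58.7, -13.7, 1.0], [59.6, -13.7, 0.7], [60.5, -13.7, -0.2], [62.1, -13.2, 11.7], [62.9, -13.3, 10.7], [63.8, -13.3, 10.8], [64.8, -13.3, 10.7], [65.7, -13.3, 10.6]]
the job is handed in; nothing more can be done
```

The plaque is seated in the wooden stand: tail under the steel lip, head at the high end. The gripper is open and clear above it, and I handed the job in at about 20 s.

**How it went**
- The moves could not tilt the tool. I gripped the bird's body towards the head end and eased the squeeze so the plaque swung tail-down to about 29°. I then slid the tail under the lip, lowered the plaque flat and let go.
- **Missed grasps:** the first two attempts closed on nothing, above the bird's body. The camera showed the fingertips about 35 mm higher than the reported tool position implies, so I worked from the camera heights after that.
- **Set down again:** on the next grip the plaque slid about 5 mm in the fingers, so I put it back flat in the thali and gripped it again.
- **Contact with the stand:** the upward force at the wrist briefly reached about 7 N when the tail met the pocket floor. Allowing for the plaque's weight, that is roughly 11 N on the stand. I backed off at once.

**Last checks**
- **Flat:** the slab's top reads about 12 mm above the pocket floor along its length on both sides, which matches its 12 mm thickness. The points nearest the tail read 13 mm.
- **Square and home:** there is an even gap at each side. The head-end gap is about 3.5 mm, so the slab is at or close to the low end wall, with roughly 10 mm of it under the lip.
- **Surroundings:** in the side picture the three diyas and the jar look where they were; I compared them by eye only.
- **Disagreements:** pitch readings from the wrist depth ran about 1–2.5° low. Camera and reported tool positions differed by 2–3 mm, so I lined the plaque up with the pocket in the same picture.

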